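Change over the slide carriers: drain one on the rail, hold the next over the dish

ROBOT

A 6-joint arm with a two-finger parallel gripper is mounted at the origin on a cart in front of the work surface, level with it; the furniture and walls round the work are solid. World frame = base frame: x ahead of the robot, y to its left, z up, the work surface at z = 0. Lengths are in m, angles in rad, forces in N, time in s.
With the tool pointing down it reaches from about 0.35 to 0.85 m from the base axis. Payload 8.1 kg.
Tool frame: the origin (TCP) lies midway between the tips of the shut fingers; the grasp point (between the pads) lies 19 mm behind it (grip_depth is the distance from the TCP to the grasp point, in m); y points along the fingers, z is the direction in which the jaws open and shut, and the axes are right-handed (so a half turn about y gives the same grasp; the last joint's range is limited). The gripper opens to 85 mm and grips with 20 to 120 N. Pads are 22 mm wide; open, the fingers measure 114 mm over their backs; the gripper's body (76 mm by 85 mm) begins 54 mm behind the grasp point. The pads swing forward as they close: fully open they stand 13 mm farther back than shut.
Start: joints at [-1.359, 0.13, 1.488, -0, 1.523, -0.085], TCP at [0.175, -0.574, 0.231] pointing down, gripper open.
Joint ranges: [-2.96, 2.96], [-0.89, 2.26], [0.02, 2.5], [-1.34, 4.48], [0, 2.73], [-2.66, 2.66]. Speed limits (rad/s): [2.39, 2.39, 2.79, 3.14, 3.14, 3.14].

INTERFACE

Orientations are given as a unit quaternion [x, y, z, w].
In Python, from bench import state, camera, calibration, finish_job, grip_depth gives the robot as it stands. The module is installed in compiled form; this text tells all that it offers.
- The arm moves only by the shell command python3 -m inch 'ROWS' [FORCE]. ROWS is JSON, a list of rows, each an object with "fingers": the finger opening in m, from 0 to 0.0854; "linear": the shift along the tool's x, y, z in m, a list of three; "roll": the turn about the tool's y in rad. In form: [{"fingers": fingers, "linear": [tx, ty, tz], "roll": roll}, ...]. A call has 1 to 12 rows; each row is the pose to reach, as a shift and turn from the pose measured when the call began, along the tool's axes at that moment; what a row does not reach only later rows make up. A row lasts 1/10 s, in which the tool goes at most 50 mm and 8.59 degrees, less where a joint would pass 70% of its speed; a pose out of reach is approached as far as the arm can. A call with a gripper value outside its range is refused whole. The fingers move at their own pace and stop on an object; FORCE is the grip in N (left out, the last holds). Time passes only in rows, so rows that repeat a pose let the fingers close. It gives the time, the measured TCP pose, the force and the opening at its end, in the units of the state.
- state(): the state, without advancing time (a new reading comes with each control period).
- camera(name): name is "scene" or "side" or "wrist"; returns the picture (420x560x3 uint8, red, green, blue); there is no depth.
- calibration(name): a dict with "camera_matrix" (3x3 intrinsics, pixels), "T" (4x4, takes a point from camera to world coordinates). Camera axes: x right, y down, z forward; pixel columns grow to the right and rows downward; lengths in m; the calibration is good to about 2 mm. A picture is of the moment at which its call begins: read the wrist's pose just before it. calibration takes no time and is no camera call; for the wrist camera it gives the pose at the moment of the call.
- finish_job(): hands the job in, once; it reports no verdict.
The state is a dict: "clock": time; "q": joint angles; "qvel": joint speeds; "joint_torque": joint torques, N m; "eef_pos": TCP position; "tool_rot": TCP orientation; "contact_force": force on the tool from outside, world axes, zero at the start; "wrist_torque": the same for the moment, N m; "grip_width": opening from 0.0 (shut) to 1.0 (fully open).
Only numpy, scipy, OpenCV 4.12 (cv2) and the standard library are available. Lean on these libraries where they do the work, as an engineer would, in place of code of your own. Each camera call takes 0.05 s, during which the arm holds its last target.

TASK

Change the slide carriers over: lift the finished carrier out of the white dish, hook it on the drain rail at the bar's open end (the end with the black knob, clear of the splash guard), slide it along the bar behind the guard until it is up against the stop collar, and let it hang there. Then fetch the other carrier over the glassware and finish holding it in the gripper directly above the dish, square with the opening and level, its underside one to two centimetres above the rim and touching nothing, ready to be lowered when the timer runs out. Keep both carriers upright, and leave the dish, the conical flask and the small beaker standing where they are.

Things in the scene. Friction and masses are not known exactly. Their poses are not given: they have to be found in the camera images.
- carrier_done: The finished slide carrier, standing in the dish at the start (underside 4 mm above the bench, x along the dish's x). 84 mm (x) by 58 mm (y), 160 mm tall, about 160 g: a steel basket of glass slides, 40 mm high, with a 14 mm wide cross strap over it (top 54 mm up), a stem from the strap up to a hook, and a grip plate on top. Origin: centre of the underside, z up.
- carrier_done_hook (a point): Where the bar's axis lies when the carrier hangs: 106 mm above its underside, centred. Hook: steel strap 14 mm wide (y), bent like a small roof with its inner ridge 112 mm up; stem on the -x side, tip on the +x side, 20 mm clear between; the tip ends 82 mm up, so a bar gets in from +x between tip and cross strap (28 mm gap).
- carrier_done_grip (a point): Centre of the finished carrier's grip: grey ribbed plastic plate 12 mm thick (x), 30 mm wide (y), 40 mm high, 120 to 160 mm above the underside, free all round.
- carrier_next: The next carrier, made exactly like the finished one, standing by itself on the bench on the left between the blue box and the grey cabinet, turned up to 0.25 rad. Origin: centre of its underside, axes as on the other.
- carrier_next_grip (a point): Centre of the next carrier's grip plate, 140 mm above its underside.
- dish: White open dish, outside 108 mm (x) by 84 mm (y), walls 4 mm (inside 100 by 76 mm), floor 4 mm thick, flanged rim 62 mm up, two lugs at the rim reaching to x = +-66 mm. Loose, 700 g, turned up to 0.3 rad. Origin: centre of the underside, z up.
- dish_rim (a point): Centre of the dish's opening, at the height of its rim, axes as the dish's.
- drain_rail: Fixed steel drain rail: tray 130 mm (x) by 250 mm (y), edges 12 mm high; above it along y a bar 10 mm thick, axis at x = 0, 136 mm up, from a post at y = -105 mm to the open end with a 15 mm black knob at y = +114 mm. Origin: centre of the tray's underside. x points away from the robot (turned up to 0.1 rad); hang the carrier with its x along this x.
- rail_open_end (a point): Point on the bar's axis at y = +75 mm of the rail, in the free part, where to hook on; axes as the rail's. A splash guard 93 mm tall stands along the tray's front edge (x = -64 mm) from y = -125 to +28 mm: there a basket cannot be brought in from the front. A hung carrier's underside is 30 mm above the bench.
- collar: Dark stop collar clamped on the bar, 21 mm across, 12 mm long along the bar, thumbscrew on its far side. Origin on the bar's axis at its middle, axes as the rail's. Its place along the bar varies by 45 mm.
- collar_face (a point): Point on the bar's axis at the collar's face towards the open end (+y); the hook's middle lies 7 mm from it along y when the hook touches the collar.
- erlenmeyer: Clear conical flask, 64 mm wide, 112 mm tall, loose, at the front right corner of the blue box. Origin: centre of its underside.
- beaker: Small clear beaker, 59 mm wide, 70 mm tall, loose, behind the dish. Origin: centre of its underside.
- bath_2: Fixed white water bath between dish and rail: round pot 240 mm across and 182 mm tall, its middle at x = +27 mm; control box with knob at its front, 95 mm tall, reaching to x = -145 mm and to 45 mm either side. Origin on the bench, x away from the robot.
- parts_box: Closed blue box standing between the dish and the next carrier: 124 mm (x) by 172 mm (y), 59 mm tall, fixed. Origin: centre of its underside.
- rotavap_2: Fixed white rotary evaporator behind the dish, over 300 mm tall. Its head overhangs towards the robot: from x = -163 to +58 mm and y = -42 to +68 mm of the origin, 235 to 315 mm above the bench; keep the gripper clear of it. Origin on the bench.
There are look-alikes about, which are no part of the job. Leave any yellow look-alike of the carrier_done alone.

How it is judged:
On the way, in this order (a step that is already met when the one before it is completed fails the run):
1. the finished carrier is hooked over the bar in its free part, clear of the guard (y of carrier_done_hook in the frame of drain_rail between 0.042 and 0.105 m and x of carrier_done_hook in the frame of drain_rail between -0.01 and 0.01 m and z of carrier_done_hook in the frame of drain_rail between 0.128 and 0.15 m), for 0.1 s.
2. it has been slid up to the collar, hangs there freely and is let go (y of carrier_done_hook in the frame of collar_face between 0.003 and 0.016 m and x of carrier_done_hook in the frame of collar_face between -0.007 and 0.007 m and z of carrier_done_hook in the frame of collar_face between -0.006 and 0.005 m and contact force between the fingers and carrier_done below 0.1 N and contact force between carrier_done and drain_rail above 0.5 N and angle between carrier_done's own z axis and vertical below 0.2 rad and linear speed of carrier_done below 0.03 m/s), for 0.3 s.
At the end, for the whole second after the job is handed in: Finished carrier hangs let go and still on the bar, within 0.2 rad of upright, hook under 9 mm from the collar. Next carrier gripped, still, centred within 8 mm and square within 0.12 rad over the dish, level within 0.12 rad, underside 4 to 30 mm above the rim, touching nothing else (all of step 2 and contact force between the fingers and carrier_next above 1 N and horizontal distance between carrier_next and dish below 0.008 m and z of carrier_next in the frame of dish_rim between 0.004 and 0.03 m and angle between the x axis of carrier_next and the x axis of dish, either way round below 0.12 rad and angle between carrier_next's own z axis and vertical below 0.12 rad and linear speed of carrier_next below 0.02 m/s and contact force between carrier_next and dish below 0.02 N and contact force between carrier_next and carrier_done below 0.02 N and contact force between carrier_next and drain_rail below 0.02 N); the arm keeps its last pose, push and grip.
It fails at once if a carrier is tipped by more than 0.5 rad (angle between any of carrier_done, carrier_next's own z axis and vertical above 0.5 rad).
It fails at once if the dish is shifted by more than 20 mm (distance of dish from where it was at the start of the episode above 0.02 m).
It fails at once if the conical flask or the small beaker is knocked over or shifted by more than 25 mm (distance of any of erlenmeyer, beaker from where it was at the start of the episode above 0.025 m or angle between any of erlenmeyer, beaker's own z axis and vertical above 0.5 rad).
It fails at once if the next carrier is lowered into the dish (horizontal distance between carrier_next and dish below 0.03 m and z of carrier_next in the frame of dish_rim below -0.006 m).
It also fails if it takes over 67 s, if anything falls off the work surface, if the arm or the gripper's body presses on something with over 40 N, if the wrist force passes 120 N, or if a joint passes its speed limit or range.

## Working session

There is one attempt and no reset: what is moved stays moved. The work goes in short steps, Python scripts to look and compute and a shell command to move; the robot and the scene stay as the last step left them, time stands still between calls to the robot, and variables do not carry over. Pictures are saved under pics/ and viewed, and the job is handed in when it is done.

```bash
mkdir -p pics; ls; cat > h.py <<'E'
import numpy as np, cv2
from bench import state,camera,calibration,grip_depth
def snap(n,f):
    c=calibration(n); im=camera(n); cv2.imwrite('pics/'+f+'.png',im[:,:,::-1]); np.savez('pics/'+f+'.npz',im=im,K=c['camera_matrix'],T=c['T']); return im,c
def load(f):
    d=np.load('pics/'+f+'.npz'); return d['im'],np.array(d['K']),np.array(d['T'])
def ray(f,u,v):
    _,K,T=load(f); d=T[:3,:3]@np.linalg.inv(K)@np.array([u,v,1.]); return T[:3,3],d/np.linalg.norm(d)
def onz(f,u,v,z):
    o,d=ray(f,u,v); return o+d*(z-o[2])/d[2]
def tri(*a):
    A=np.zeros((3,3));b=np.zeros(3);R=[ray(*x) for x in a]
    for o,d in R:
        P=np.eye(3)-np.outer(d,d);A+=P;b+=P@o
    p=np.linalg.solve(A,b); return p,[float(np.linalg.norm((np.eye(3)-np.outer(d,d))@(p-o))) for o,d in R]
def proj(f,p):
    _,K,T=load(f); q=T[:3,:3].T@(np.array(p)-T[:3,3]); q=K@q; return q[:2]/q[2]
E
python3 - <<'E'
from h import *
for n in('scene','side','wrist'):
    im,c=snap(n,n+'0'); print(n,np.round(c['T'],3).tolist(),np.round(c['camera_matrix'],1).tolist())
s=state();print({k:np.round(v,3).tolist() for k,v in s.items()}, grip_depth)
E
```

```text
pics
scene [[-0.793, -0.429, 0.433, 0.109], [-0.609, 0.56, -0.561, 0.629], [-0.002, -0.708, -0.706, 0.946], [0.0, 0.0, 0.0, 1.0]] [[416.8, 0.0, 276.0], [0.0, 416.8, 209.4], [0.0, 0.0, 1.0]]
side [[-0.796, -0.289, 0.532, -0.038], [-0.605, 0.362, -0.709, 0.878], [0.012, -0.887, -0.462, 0.69], [0.0, 0.0, 0.0, 1.0]] [[427.9, 0.0, 281.0], [0.0, 427.9, 204.0], [0.0, 0.0, 1.0]]
wrist [[0.292, -0.908, -0.3, 0.253], [-0.956, -0.278, -0.09, -0.55], [-0.001, 0.313, -0.95, 0.374], [0.0, 0.0, 0.0, 1.0]] [[299.7, 0.0, 281.6], [0.0, 299.7, 211.4], [0.0, 0.0, 1.0]]
{'clock': 0.15, 'q': [-1.359, 0.131, 1.489, -0.0, 1.523, -0.085], 'qvel': [0.0, -0.004, -0.001, -0.001, -0.001, -0.0], 'joint_torque': [0.003, -57.006, -50.116, -0.0, 0.01, 0.0], 'eef_pos': [0.175, -0.573, 0.23], 'tool_rot': [-0.105, 0.7, -0.699, 0.105], 'contact_force': [0.161, 0.167, -0.589], 'wrist_torque': [-0.053, -0.003, -0.021], 'grip_width': 1.0} 0.0187
```

View pics/scene0.png

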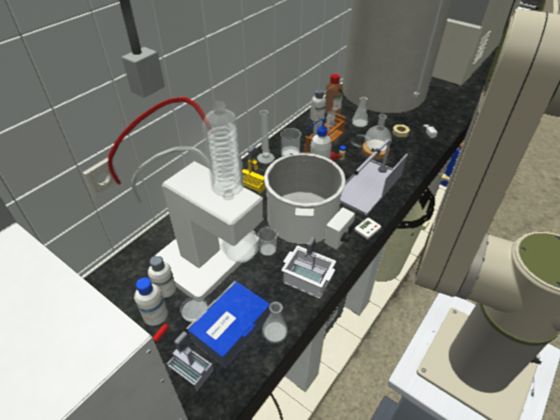

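View pics/side0.png

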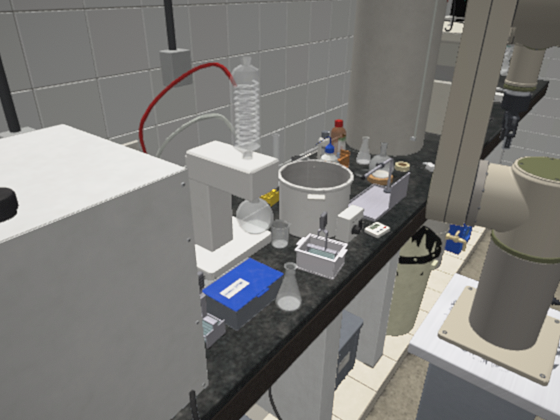

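View pics/wrist0.png

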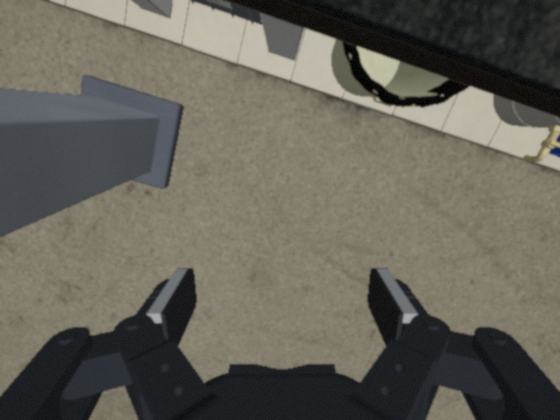

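Carrier candidates in the scene view: grey one in the white dish at (309,265), which is carrier_done. A grey one alone at (190,362), between blue box and cabinet, is carrier_next. The yellow look-alike at (252,180) is to be left alone. Next, close crops.

```bash
python3 - <<'E'
from h import *
def crop(f,x0,y0,w,h,s,o):
    im=load(f)[0][y0:y0+h,x0:x0+w]; cv2.imwrite('pics/'+o+'.png',cv2.resize(im,None,fx=s,fy=s,interpolation=cv2.INTER_CUBIC)[:,:,::-1])
crop('scene0',270,220,80,80,7,'c1'); crop('scene0',320,110,110,110,5,'c2'); crop('scene0',150,320,80,75,7,'c3'); crop('side0',285,200,80,80,7,'c4'); crop('side0',330,130,100,100,6,'c5')
E
```

```text
(no output)
```

View pics/c1.png

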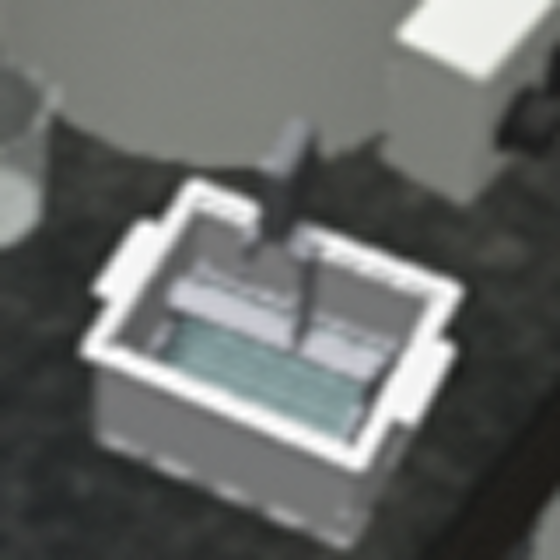

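View pics/c2.png

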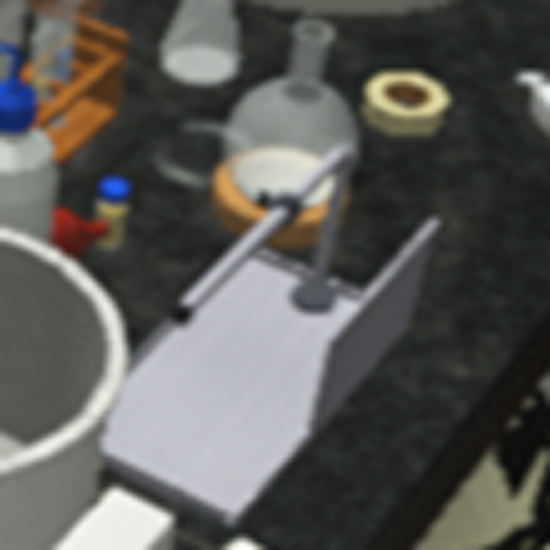

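View pics/c3.png

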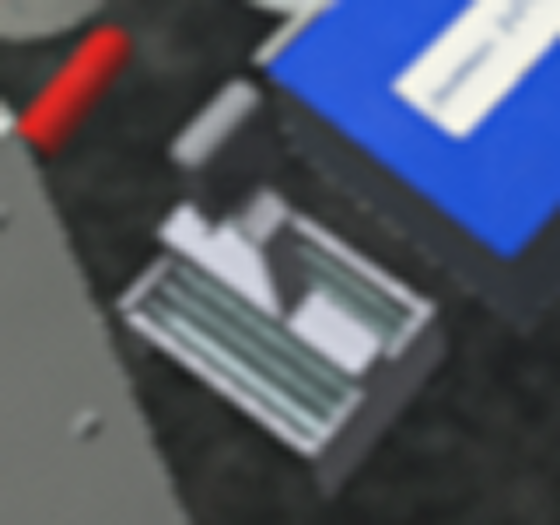

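View pics/c4.png

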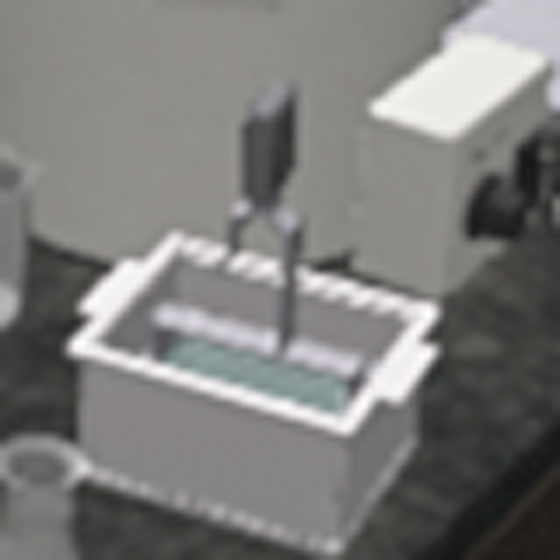

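View pics/c5.png

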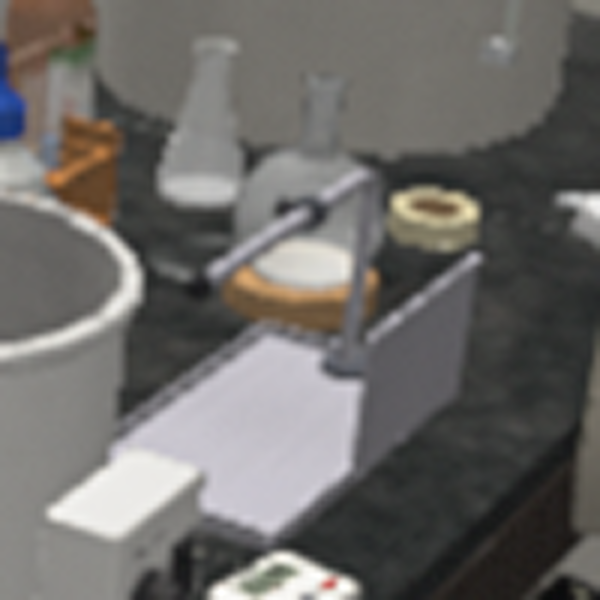

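The crops confirm the choice: carrier_done stands in the dish with its grip plate top at about scene (312,238), and the next carrier's grip top is at about (181,337). The rail shows its knob at (356,172), the collar at (378,151) and the post end at (389,140). Next I triangulate coarsely.

```bash
python3 - <<'E'
from h import *
S=lambda x,y,x0,y0,s:((x+.5)/s-.5+x0,(y+.5)/s-.5+y0)
def P(n,a,b):
    p,e=tri(('scene0',*a),('side0',*b)); print(n,np.round(p,3),np.round(e,4))
c1=lambda x,y:S(x,y,270,220,7); c4=lambda x,y:S(x,y,285,200,7); c2=lambda x,y:S(x,y,320,110,5); c5=lambda x,y:S(x,y,330,130,6)
P('dishA',c1(195,188),c4(178,240));P('dishB',c1(462,290),c4(436,310));P('dishC',c1(360,465),c4(345,425));P('dishD',c1(88,352),c4(75,345))
P('griptop',c1(302,127),c4(277,88)); P('gripbase',c1(278,225),c4(262,200))
P('knob',c2(181,313),c5(200,280));P('collar',c2(290,204),c5(312,212));P('post',c2(345,150),c5(368,172))
P('guardtop far',c2(436,222),c5(478,256)); P('gtn',c2(328,345),c5(365,345)); P('traycornerFrontleft',c2(232,518),c5(270,530))
for q in[(175,158),(245,88)]:
    print(onz('scene0',*S(*q,150,320,7),.16))
for q in[(122,305),(318,450),(432,308)]:
    print(onz('scene0',*S(*q,150,320,7),.04))
E
```

```text
dishA [0.517 0.001 0.056] [0.001 0.001]
dishB [ 0.408 -0.019  0.056] [0.0007 0.0007]
dishC [0.394 0.074 0.06 ] [0.0004 0.0004]
dishD [0.502 0.094 0.06 ] [0.0004 0.0004]
griptop [0.459 0.026 0.157] [0.001 0.001]
gripbase [0.457 0.039 0.115] [0.0004 0.0004]
knob [ 0.51  -0.287  0.137] [0.0007 0.0007]
collar [ 0.514 -0.437  0.127] [0.0001 0.0001]
post [ 0.511 -0.507  0.131] [0.0002 0.0002]
guardtop far [ 0.447 -0.533  0.085] [0.0005 0.0005]
gtn [ 0.447 -0.374  0.085] [0. 0.]
traycornerFrontleft [ 0.445 -0.271  0.013] [0.0006 0.0006]
[0.52176939 0.43147943 0.16      ]
[0.52191397 0.40367687 0.16      ]
[0.56049447 0.44653395 0.04      ]
[0.47712138 0.44116146 0.04      ]
[0.48074722 0.38663774 0.04      ]
```

```bash
python3 - <<'E'
from h import *
from scipy.spatial.transform import Rotation as R
s=state(); print(np.round(R.from_quat(s['tool_rot']).as_matrix(),3).tolist())
def crop(f,x0,y0,w,h,s,o):
    im=load(f)[0][y0:y0+h,x0:x0+w]; cv2.imwrite('pics/'+o+'.png',cv2.resize(im,None,fx=s,fy=s,interpolation=cv2.INTER_CUBIC)[:,:,::-1])
crop('scene0',150,150,210,190,3,'d1'); crop('side0',180,130,200,190,3,'d2')
E
```

```text
[[-0.956, -0.0, 0.292], [-0.292, 0.001, -0.956], [-0.0, -1.0, -0.001]]
```

View pics/d1.png

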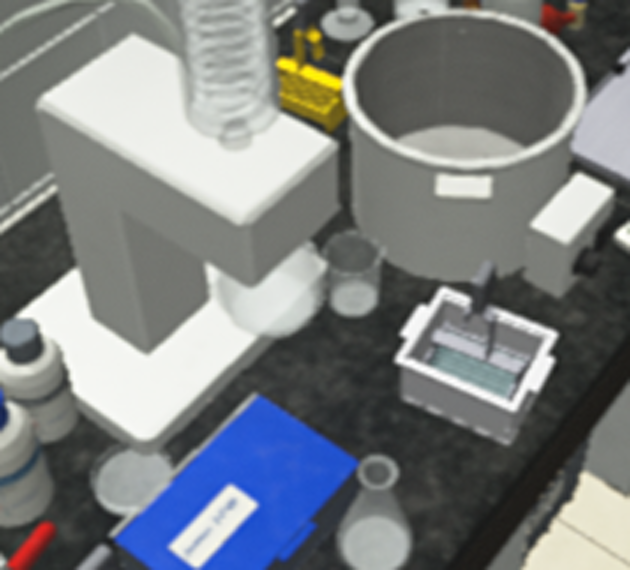

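View pics/d2.png

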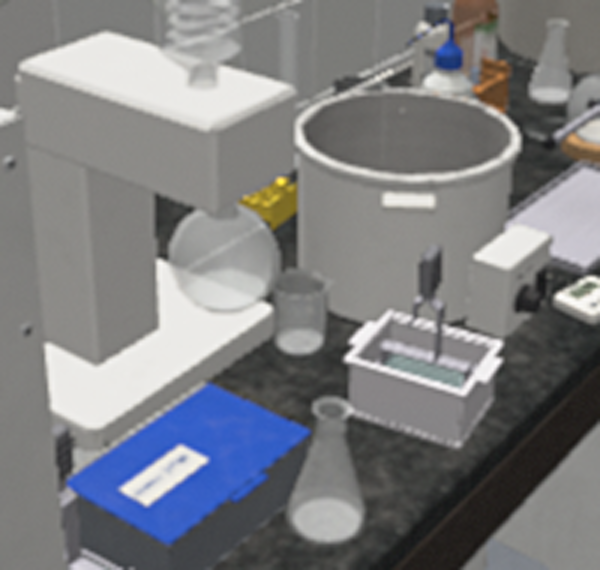

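```bash
python3 - <<'E'
from h import *
def P(n,a,b):
    p,e=tri(('scene0',a[0]/3+150,a[1]/3+150),('side0',b[0]/3+180,b[1]/3+130)); print(n,np.round(p,3),np.round(e,4))
P('head front top (right)',(338,146),(297,93));P('head front top mid',(245,223),(213,131));P('head bottom mid',(248,287),(218,215))
P('cb top front L',(560,243),(498,272));P('cb topR front',(613,188),(550,236));P('cb top back L',(530,215),(470,257))
P('pot rim left',(345,90),(297,140));P('pot rim right',(585,90),(520,145)); P('pot rim near',(440,168),(400,182))
P('flask top',(378,470),(332,408));P('beaker top',(354,247),(300,283));P('box corner nearR',(357,463),(308,435));P('box far',(257,397),(203,387));
E
```

```text
head front top (right) [0.547 0.109 0.303] [0.0003 0.0003]
head front top mid [0.549 0.211 0.304] [0.0005 0.0005]
head bottom mid [0.55  0.21  0.233] [0.0034 0.0034]
cb top front L [ 0.455 -0.095  0.078] [0.0015 0.0015]
cb topR front [ 0.449 -0.186  0.081] [0.0003 0.0003]
cb top back L [ 0.499 -0.115  0.071] [0.0003 0.0003]
pot rim left [ 0.686 -0.071  0.161] [0.0021 0.0021]
pot rim right [ 0.508 -0.217  0.154] [0.0008 0.0008]
pot rim near [ 0.541 -0.031  0.173] [0.0067 0.0067]
flask top [0.43  0.214 0.105] [0. 0.]
beaker top [0.617 0.009 0.055] [0.0001 0.0001]
box corner nearR [0.47  0.19  0.046] [0.0001 0.0001]
box far [0.581 0.192 0.047] [0.0014 0.0014]
```

```bash
cat >> h.py <<'E'
from scipy.spatial.transform import Rotation as R
def go(p,yaw):
    "tool-frame shift to bring TCP to p, with tool z at yaw"
    s=state();M=R.from_quat(s['tool_rot']).as_matrix();d=M.T@(np.array(p)-s['eef_pos'])
    y0=np.arctan2(M[1,2],M[0,2]);dy=(yaw-y0+np.pi)%(2*np.pi)-np.pi
    print('clock',round(s['clock'],2),'pos',np.round(s['eef_pos'],4),'yaw',round(y0,4),'tilt',np.round(M[:,1],3),'F',np.round(s['contact_force'],2),'grip',round(s['grip_width'],3)); print('linear',np.round(d,4),'roll',round(-dy,4))
E
python3 -c "
from h import *
go([.45,-.42,.32],0)"
```

```text
clock 0.15 pos [ 0.1754 -0.5733  0.2305] yaw -1.274 tilt [-0.     0.001 -1.   ] F [ 0.16  0.17 -0.59] grip 1.0
linear [-0.3075 -0.0894 -0.0665] roll -1.274
```

```bash
python3 -m inch '[{"fingers":0.0854,"linear":[-0.035,-0.02,-0.007],"roll":-0.14},{"fingers":0.0854,"linear":[-0.07,-0.04,-0.015],"roll":-0.28},{"fingers":0.0854,"linear":[-0.105,-0.06,-0.022],"roll":-0.42},{"fingers":0.0854,"linear":[-0.14,-0.075,-0.03],"roll":-0.56},{"fingers":0.0854,"linear":[-0.175,-0.09,-0.037],"roll":-0.7},{"fingers":0.0854,"linear":[-0.21,-0.09,-0.045],"roll":-0.84},{"fingers":0.0854,"linear":[-0.245,-0.09,-0.052],"roll":-0.98},{"fingers":0.0854,"linear":[-0.28,-0.09,-0.06],"roll":-1.12},{"fingers":0.0854,"linear":[-0.308,-0.09,-0.066],"roll":-1.26},{"fingers":0.0854,"linear":[-0.308,-0.09,-0.066],"roll":-1.274},{"fingers":0.0854,"linear":[-0.308,-0.09,-0.066],"roll":-1.274}]'
python3 - <<'E'
from h import *
go([.45,-.42,.32],0)
snap('wrist','w1')
E
```

```text
clock: 1.25
eef_pos: [0.4509, -0.4198, 0.3201]
tool_rot: [-0.5, 0.501, -0.499, 0.5]
contact_force: [-0.2, 0.2, 0.7]
grip_width: 0.999
clock 1.25 pos [ 0.4509 -0.4198  0.3201] yaw 0.0004 tilt [-0.001  0.002 -1.   ] F [-0.19  0.17  0.73] grip 0.999
linear [ 0.0002  0.0001 -0.0009] roll 0.0004
```

View pics/w1.png

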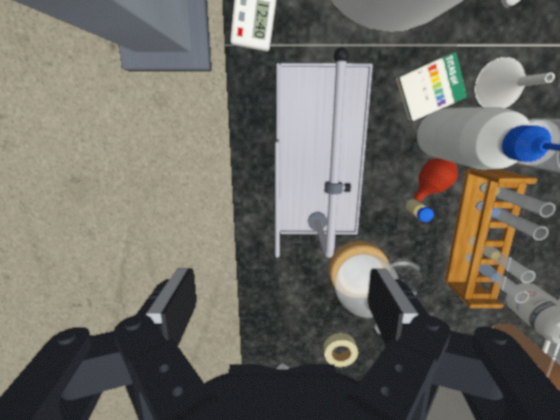

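```bash
python3 -m inch '[{"fingers":0.0854,"linear":[-0.03,0,0.015],"roll":0},{"fingers":0.0854,"linear":[-0.07,0,0.035],"roll":0},{"fingers":0.0854,"linear":[-0.11,0,0.055],"roll":0},{"fingers":0.0854,"linear":[-0.12,0,0.06],"roll":0},{"fingers":0.0854,"linear":[-0.12,0,0.06],"roll":0}]'
python3 - <<'E'
from h import *
go([.45,-.0,.32],0.18)
snap('wrist','w2')
def crop(f,x0,y0,w,h,s,o):
    im=load(f)[0][y0:y0+h,x0:x0+w]; cv2.imwrite('pics/'+o+'.png',cv2.resize(im,None,fx=s,fy=s,interpolation=cv2.INTER_CUBIC)[:,:,::-1])
crop('w1',265,40,120,230,2.6,'e1'); crop('w2',200,100,160,270,2.2,'e2')
E
```

```text
clock: 1.8
eef_pos: [0.5105, -0.2998, 0.3206]
tool_rot: [-0.5, 0.501, -0.5, 0.5]
contact_force: [-0.3, 0.3, 0.3]
grip_width: 1.003
clock 1.8 pos [ 0.5105 -0.2998  0.3206] yaw -0.0013 tilt [-0.001  0.001 -1.   ] F [-0.29  0.29  0.33] grip 1.003
linear [-0.2997  0.0011 -0.0609] roll -0.1813
```

View pics/e1.png

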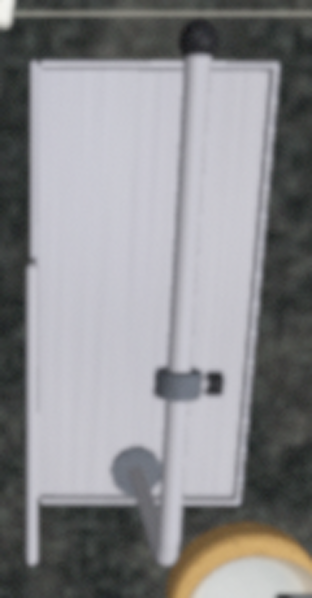

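View pics/w2.png

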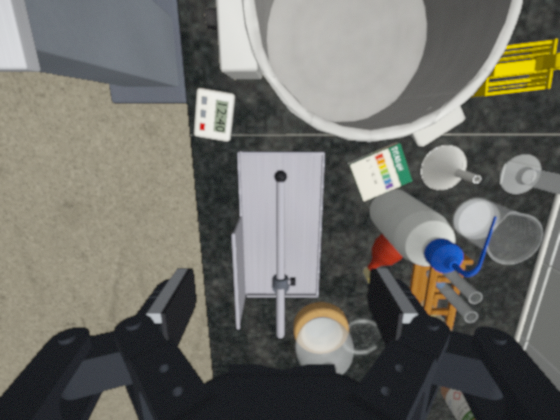

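View pics/e2.png

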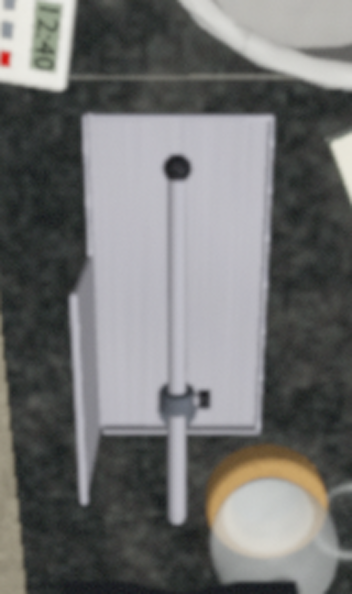

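```bash
python3 - <<'E'
from h import *
a=lambda x,y:('w1',(x+.5)/2.6-.5+265,(y+.5)/2.6-.5+40); b=lambda x,y:('w2',(x+.5)/2.2-.5+200,(y+.5)/2.2-.5+100)
def P(n,p,q):
    p,e=tri(a(*p),b(*q));print(n,np.round(p,4),np.round(e,4))
P('knob',(200,38),(177,168));P('collar mid',(180,383),(177,403));P('collar +face',(180,369),(177,388));P('end',(170,562),(177,521))
P('trayFL',(32,62),(84,115));P('trayFR',(278,63),(274,115));P('trayBR',(238,502),(258,432)); P('guard near end',(34,263),(88,262))
for n,p,q in(('bar1',(198,70),(177,200)),('bar2',(174,480),(177,470))):
    print(n,onz(*a(*p),.137),onz(*b(*q),.137))
print(onz(*a(180,369),.142),onz(*b(177,388),.146), 'collar face')
print(onz(*a(180,398),.142),onz(*b(177,418),.146), 'collar back')
E
```

```text
knob [ 0.5093 -0.2859  0.1399] [0.0001 0.0001]
collar mid [ 0.5086 -0.4171  0.1438] [0.0003 0.0003]
collar +face [ 0.5091 -0.4125  0.1361] [0.0003 0.0003]
end [ 0.509  -0.5032  0.1373] [0.0006 0.0006]
trayFL [ 0.4448 -0.2755  0.0092] [0.0003 0.0003]
trayFR [ 0.5747 -0.2758  0.0088] [0. 0.]
trayBR [ 0.5721 -0.5248  0.0118] [0. 0.]
guard near end [ 0.4451 -0.378   0.021 ] [0.0004 0.0004]
bar1 [ 0.50982308 -0.29635824  0.137     ] [ 0.50920136 -0.30298514  0.137     ]
bar2 [ 0.50932654 -0.46306014  0.137     ] [ 0.50866887 -0.46639992  0.137     ]
[ 0.50838542 -0.41132773  0.142     ] [ 0.50892014 -0.40650031  0.146     ] collar face
[ 0.50906799 -0.42391178  0.142     ] [ 0.5088586  -0.42538635  0.146     ] collar back
```

```bash
python3 -m inch '[{"fingers":0.0854,"linear":[-0.03,0,-0.007],"roll":-0.05},{"fingers":0.0854,"linear":[-0.07,0,-0.015],"roll":-0.1},{"fingers":0.0854,"linear":[-0.115,0,-0.025],"roll":-0.15},{"fingers":0.0854,"linear":[-0.16,0,-0.035],"roll":-0.18},{"fingers":0.0854,"linear":[-0.205,0,-0.045],"roll":-0.18},{"fingers":0.0854,"linear":[-0.24,0,-0.055],"roll":-0.18},{"fingers":0.0854,"linear":[-0.265,0,-0.06],"roll":-0.18},{"fingers":0.0854,"linear":[-0.27,0,-0.06],"roll":-0.18},{"fingers":0.0854,"linear":[-0.27,0,-0.06],"roll":-0.18}]'
python3 - <<'E'
from h import *
snap('wrist','w3')
go([.45,-.08,.32],0.18)
E
```

```text
clock: 2.75
eef_pos: [0.4507, -0.0319, 0.321]
tool_rot: [0.542, -0.454, 0.454, -0.542]
contact_force: [-0.0, -0.3, 0.2]
grip_width: 1.0
clock 2.8 pos [ 0.4507 -0.0324  0.3208] yaw 0.1763 tilt [-0.001  0.    -1.   ] F [ 0.36 -1.54  0.38] grip 0.999
linear [ 0.0467  0.0008 -0.0091] roll -0.0037
```

View pics/w3.png

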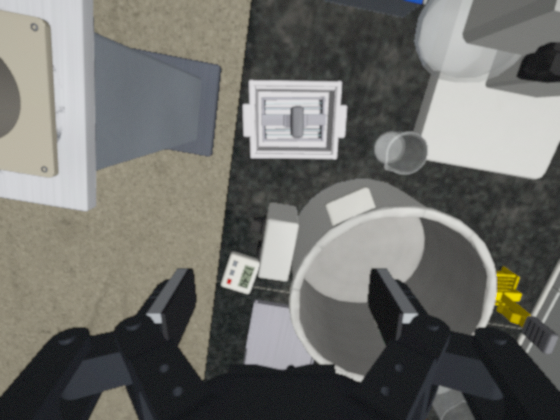

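```bash
python3 -m inch '[{"fingers":0.0854,"linear":[-0.03,0,0],"roll":0},{"fingers":0.0854,"linear":[-0.065,0,0],"roll":0},{"fingers":0.0854,"linear":[-0.07,0,0],"roll":0},{"fingers":0.0854,"linear":[-0.07,0,0],"roll":0}]'
python3 - <<'E'
from h import *
snap('wrist','w4')
go([.455,.0375,.23],0.18)
def crop(f,x0,y0,w,h,s,o):
    im=load(f)[0][y0:y0+h,x0:x0+w]; cv2.imwrite('pics/'+o+'.png',cv2.resize(im,None,fx=s,fy=s,interpolation=cv2.INTER_CUBIC)[:,:,::-1])
crop('w3',235,65,120,110,5,'f3'); crop('w4',235,135,130,120,5,'f4')
E
```

```text
clock: 3.2
eef_pos: [0.4388, 0.0357, 0.3208]
tool_rot: [0.542, -0.454, 0.454, -0.542]
contact_force: [0.4, 0.6, 0.6]
grip_width: 0.999
clock 3.25 pos [0.4389 0.0352 0.3207] yaw 0.1756 tilt [-0.001 -0.001 -1.   ] F [ 0.38 -0.02  0.57] grip 1.005
linear [0.0005 0.0907 0.0164] roll -0.0044
```

View pics/f3.png

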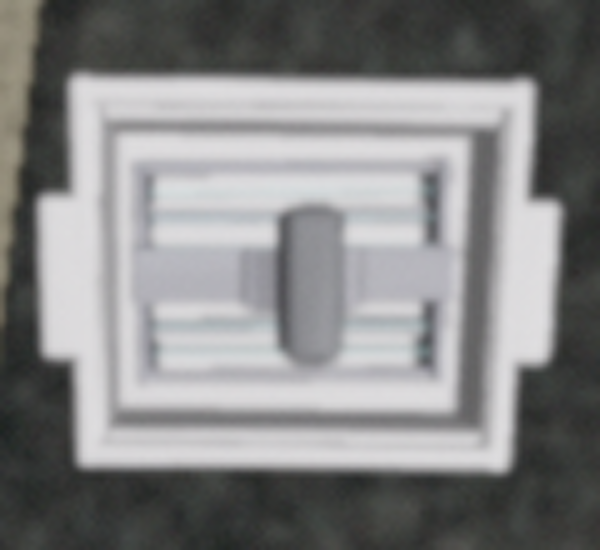

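View pics/f4.png

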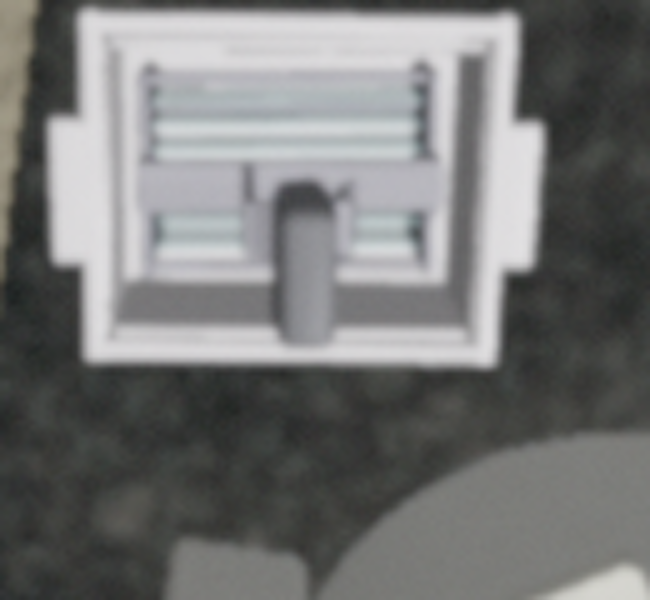

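```bash
python3 - <<'E'
from h import *
a=lambda x,y:('w3',(x+.5)/5-.5+235,(y+.5)/5-.5+65); b=lambda x,y:('w4',(x+.5)/5-.5+235,(y+.5)/5-.5+135)
def P(n,p,q):
    r,e=tri(a(*p),b(*q));print(n,np.round(r,4),np.round(e,4));return r
c=[P('c',*x) for x in(((72,77),(80,10)),((537,82),(520,13)),((512,470),(497,365)),((78,468),(85,363)))]
print(np.mean(c,0)); l=[P('lug',*x) for x in(((40,275),(50,192)),((558,283),(540,197)))]
for v in(c[1]-c[0],c[2]-c[3],l[1]-l[0]):print(np.hypot(*v[:2]),np.arctan2(v[1],v[0]))
P('plate bottom edge mid',(312,367),(308,343))
for x in((280,320),(345,320),(312,367)):print('f3',onz(*a(*x),.164))
for x in((283,320),(334,320),(308,343)):print('f4',onz(*b(*x),.164))
C=[]
for x,y in zip([(72,77),(537,82),(512,470),(78,468)],[(80,10),(520,13),(497,365),(85,363)]):
    C.append((onz(*a(*x),.062)+onz(*b(*y),.062))/2)
C=np.array(C);print(np.round(C,4),C.mean(0)); 
for v in(C[1]-C[0],C[2]-C[3]):print(np.arctan2(v[1],v[0]))
E
```

```text
c [0.3899 0.0775 0.0591] [0.0001 0.0001]
c [0.5045 0.097  0.0571] [0.0001 0.0001]
c [0.5196 0.0023 0.0627] [0.0001 0.0001]
c [ 0.4055 -0.0176  0.0622] [0.0001 0.0001]
[0.45486862 0.03979043 0.06026712]
lug [0.3894 0.0297 0.0662] [0. 0.]
lug [0.52   0.0509 0.063 ] [0.0001 0.0001]
0.11619614559250029 0.1680045839607035
0.11584416501158433 0.1728217434204421
0.13238025319189317 0.16113241863299962
plate bottom edge mid [0.4566 0.0255 0.1543] [0.0001 0.0001]
f3 [0.44806345 0.03376415 0.164     ]
f3 [0.46045081 0.03597352 0.164     ]
f3 [0.45585797 0.02614946 0.164     ]
f4 [0.44970482 0.03231701 0.164     ]
f4 [0.46015324 0.03417943 0.164     ]
f4 [0.45577539 0.02832474 0.164     ]
[[ 0.3902  0.0776  0.062 ]
 [ 0.5036  0.0968  0.062 ]
 [ 0.5197  0.0021  0.062 ]
 [ 0.4055 -0.0177  0.062 ]] [0.4547603  0.03970127 0.062     ]
0.1678535407005924
0.17171748443551646
```

```bash
python3 -c "
from h import *
go([.454,.041,.13],0.168)"
```

```text
clock 3.25 pos [0.4389 0.0352 0.3207] yaw 0.1756 tilt [-0.001 -0.001 -1.   ] F [ 0.38 -0.02  0.57] grip 1.005
linear [-0.0031  0.1907  0.0162] roll 0.0076
```

```bash
python3 -m inch '[{"fingers":0.0854,"linear":[-0.002,0.01,0.01],"roll":0.008},{"fingers":0.0854,"linear":[-0.003,0.03,0.016],"roll":0.008},{"fingers":0.0854,"linear":[-0.003,0.07,0.016],"roll":0.008},{"fingers":0.0854,"linear":[-0.003,0.11,0.016],"roll":0.008},{"fingers":0.0854,"linear":[-0.003,0.14,0.016],"roll":0.008},{"fingers":0.0854,"linear":[-0.003,0.165,0.016],"roll":0.008},{"fingers":0.0854,"linear":[-0.003,0.182,0.016],"roll":0.008},{"fingers":0.0854,"linear":[-0.003,0.19,0.016],"roll":0.008},{"fingers":0.0854,"linear":[-0.003,0.19,0.016],"roll":0.008},{"fingers":0.0854,"linear":[-0.003,0.19,0.016],"roll":0.008}]' 30
python3 - <<'E'
from h import *
snap('wrist','w5'); snap('side','s5')
go([.454,.041,.13],0.168)
E
```

```text
clock: 4.25
eef_pos: [0.4545, 0.0404, 0.1313]
tool_rot: [0.54, -0.457, 0.457, -0.54]
contact_force: [-0.1, 1.1, -0.1]
grip_width: 0.996
clock 4.35 pos [0.4549 0.0406 0.132 ] yaw 0.1672 tilt [ 0.001 -0.001 -1.   ] F [0.72 0.82 0.44] grip 1.0
linear [-0.0005  0.002  -0.0008] roll -0.0008
```

View pics/w5.png

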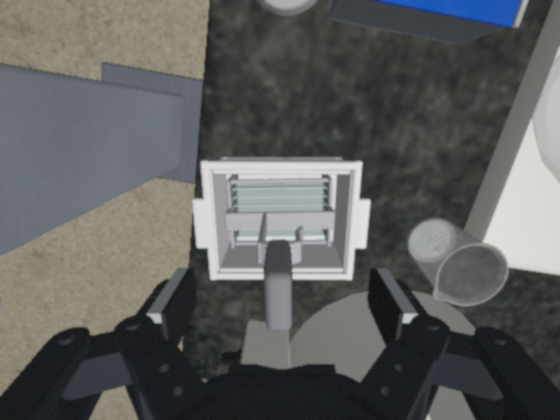

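View pics/s5.png

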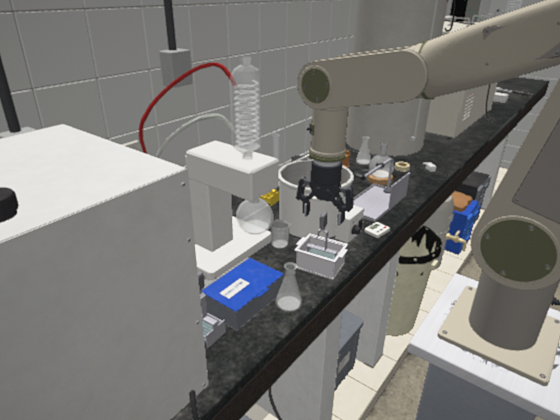

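```bash
python3 - <<'E'
from h import *
print(proj('w5',[.4549,.0406,.164]), proj('w5',[.4549-.015*-.168,.0406-.015,.164]),proj('w5',[.4549-.015*.168,.0406+.015,.164]),onz('w5',279,329,.164),onz('w5',218,162,.062),onz('w5',355,278,.062))
E
python3 -m inch '[{"fingers":0.06,"linear":[0,0.001,-0.001],"roll":0},{"fingers":0.03,"linear":[0,0.001,-0.001],"roll":0},{"fingers":0.005,"linear":[0,0.001,-0.001],"roll":0},{"fingers":0.005,"linear":[0,0.001,-0.001],"roll":0},{"fingers":0.005,"linear":[0,0.001,-0.001],"roll":0},{"fingers":0.005,"linear":[0,0.001,-0.001],"roll":0},{"fingers":0.005,"linear":[0,0.001,-0.001],"roll":0}]' 30
python3 - <<'E'
from h import *
snap('wrist','w6')
E
```

```text
[281.39258397 305.72895779] [281.40368348 334.45593619] [281.38064034 274.81732445] [0.45586797 0.02835352 0.164     ] [0.40265003 0.07882913 0.062     ] [0.52101678 0.00395323 0.062     ]
clock: 5.05
eef_pos: [0.4538, 0.0405, 0.1309]
tool_rot: [0.54, -0.456, 0.457, -0.54]
contact_force: [-1.1, -0.2, -1.4]
grip_width: 0.135
```

View pics/w6.png

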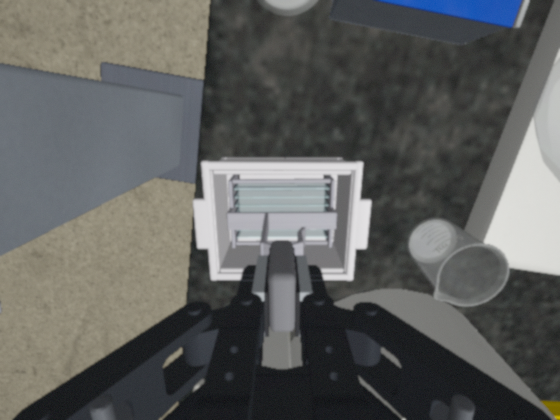

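```bash
python3 -m inch '[{"fingers":0.0,"linear":[0,0,0],"roll":0},{"fingers":0.0,"linear":[0,0,0],"roll":0},{"fingers":0.0,"linear":[0,-0.008,0],"roll":0},{"fingers":0.0,"linear":[0,-0.02,0],"roll":0},{"fingers":0.0,"linear":[0,-0.04,0],"roll":0},{"fingers":0.0,"linear":[0,-0.06,0],"roll":0},{"fingers":0.0,"linear":[0,-0.085,0],"roll":0},{"fingers":0.0,"linear":[0,-0.11,0],"roll":0},{"fingers":0.0,"linear":[0,-0.125,0],"roll":0},{"fingers":0.0,"linear":[0,-0.13,0],"roll":0},{"fingers":0.0,"linear":[0,-0.13,0],"roll":0}]' 90
python3 - <<'E'
from h import *
snap('wrist','w7');snap('side','s7')
go([.415,-.2,.26],0)
E
```

```text
clock: 6.2
eef_pos: [0.454, 0.0406, 0.2614]
tool_rot: [-0.54, 0.456, -0.457, 0.54]
contact_force: [-0.0, 0.2, -2.0]
grip_width: 0.123
clock 6.3 pos [0.4532 0.0406 0.2597] yaw 0.1673 tilt [-0.001 -0.001 -1.   ] F [ 0.62  0.39 -1.48] grip 0.129
linear [ 2.309e-01 -1.000e-04 -7.770e-02] roll 0.1673
```

View pics/w7.png

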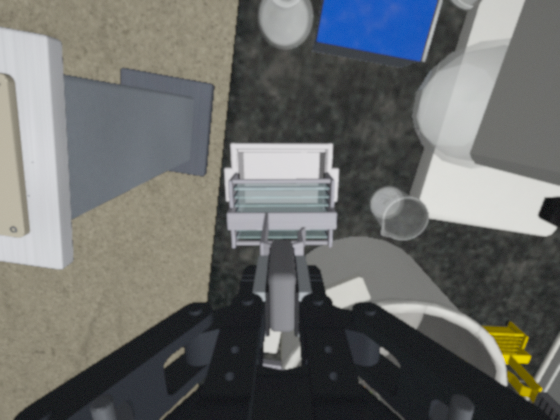

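View pics/s7.png

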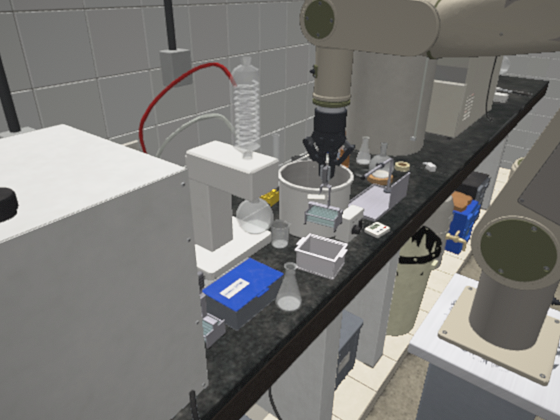

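```bash
python3 -m inch '[{"fingers":0.0,"linear":[0.008,0,-0.003],"roll":0.02},{"fingers":0.0,"linear":[0.025,0,-0.009],"roll":0.04},{"fingers":0.0,"linear":[0.048,0,-0.017],"roll":0.06},{"fingers":0.0,"linear":[0.073,0,-0.026],"roll":0.08},{"fingers":0.0,"linear":[0.098,0,-0.035],"roll":0.1},{"fingers":0.0,"linear":[0.123,0,-0.044],"roll":0.12},{"fingers":0.0,"linear":[0.148,0,-0.053],"roll":0.14},{"fingers":0.0,"linear":[0.173,0,-0.061],"roll":0.155},{"fingers":0.0,"linear":[0.198,0,-0.069],"roll":0.165},{"fingers":0.0,"linear":[0.218,0,-0.075],"roll":0.167},{"fingers":0.0,"linear":[0.23,0,-0.078],"roll":0.167},{"fingers":0.0,"linear":[0.23,0,-0.078],"roll":0.167}]'
python3 - <<'E'
from h import *
go([.415,-.322,.26],-0.003)
E
```

```text
clock: 7.5
eef_pos: [0.4138, -0.2004, 0.259]
tool_rot: [-0.5, 0.501, -0.5, 0.499]
contact_force: [-0.0, 0.6, -1.5]
grip_width: 0.128
clock 7.5 pos [ 0.4138 -0.2004  0.259 ] yaw -0.0023 tilt [-0.003 -0.    -1.   ] F [-0.02  0.64 -1.54] grip 0.128
linear [ 0.1216 -0.001   0.0015] roll 0.0007
```

```bash
python3 -m inch '[{"fingers":0.0,"linear":[0.012,0,0],"roll":0},{"fingers":0.0,"linear":[0.035,0,0],"roll":0},{"fingers":0.0,"linear":[0.06,0,0],"roll":0},{"fingers":0.0,"linear":[0.085,0,0],"roll":0},{"fingers":0.0,"linear":[0.108,0.005,0],"roll":0},{"fingers":0.0,"linear":[0.122,0.018,0],"roll":0},{"fingers":0.0,"linear":[0.122,0.036,0],"roll":0},{"fingers":0.0,"linear":[0.122,0.054,0],"roll":0},{"fingers":0.0,"linear":[0.122,0.064,0],"roll":0},{"fingers":0.0,"linear":[0.122,0.064,0],"roll":0},{"fingers":0.0,"linear":[0.122,0.064,0],"roll":0}]'
python3 - <<'E'
from h import *
snap('wrist','w8');snap('side','s8');snap('scene','c8')
go([.509,-.322,.195],-0.003)
im=load('s8')[0][110:240,310:470]; cv2.imwrite('pics/s8c.png',cv2.resize(im,None,fx=5,fy=5,interpolation=cv2.INTER_CUBIC)[:,:,::-1][:600])
E
```

```text
clock: 8.6
eef_pos: [0.4135, -0.3221, 0.1951]
tool_rot: [-0.5, 0.501, -0.5, 0.499]
contact_force: [0.1, 0.3, -1.6]
grip_width: 0.13
clock 8.75 pos [ 0.4139 -0.3227  0.1962] yaw -0.002 tilt [-0.001 -0.001 -1.   ] F [-0.05 -0.14 -1.74] grip 0.126
linear [-0.0009  0.0011  0.0951] roll 0.001
```

View pics/w8.png

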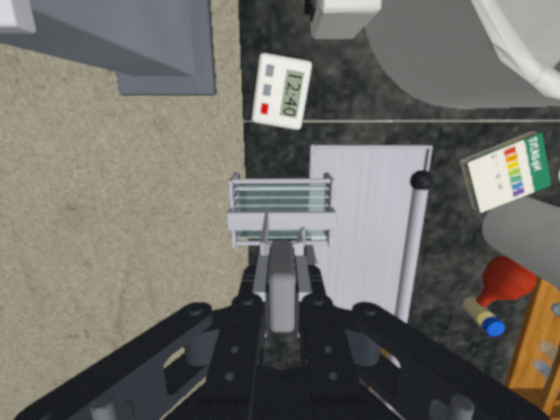

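View pics/s8c.png

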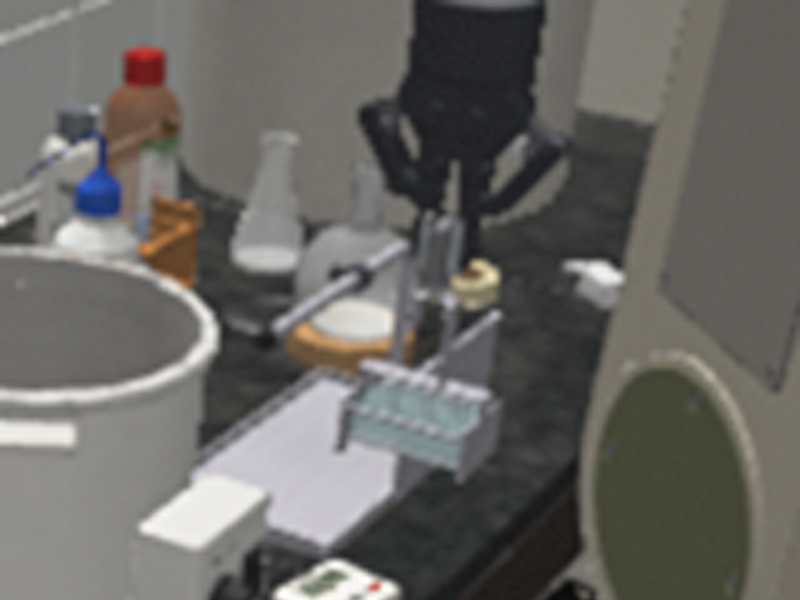

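```bash
python3 -m inch '[{"fingers":0.0,"linear":[0,0.001,0.007],"roll":0.001},{"fingers":0.0,"linear":[0,0.001,0.02],"roll":0.001},{"fingers":0.0,"linear":[0,0.001,0.035],"roll":0.001},{"fingers":0.0,"linear":[0,0.001,0.05],"roll":0.001},{"fingers":0.0,"linear":[0,0.001,0.063],"roll":0.001},{"fingers":0.0,"linear":[0,0.001,0.075],"roll":0.001},{"fingers":0.0,"linear":[0,0.001,0.085],"roll":0.001},{"fingers":0.0,"linear":[0,0.001,0.092],"roll":0.001},{"fingers":0.0,"linear":[0,0.001,0.095],"roll":0.001},{"fingers":0.0,"linear":[0,0.001,0.095],"roll":0.001},{"fingers":0.0,"linear":[0,0.001,0.095],"roll":0.001}]'
python3 - <<'E'
from h import *
snap('wrist','w9');snap('side','s9')
go([.509,-.322,.157],-0.003)
im=load('s9')[0][110:230,330:450]; cv2.imwrite('pics/s9c.png',cv2.resize(im,None,fx=5,fy=5,interpolation=cv2.INTER_CUBIC)[:,:,::-1][:600])
E
```

```text
clock: 9.85
eef_pos: [0.5087, -0.3229, 0.1951]
tool_rot: [-0.5, 0.501, -0.501, 0.498]
contact_force: [0.3, 0.6, -1.3]
grip_width: 0.124
clock 9.95 pos [ 0.5086 -0.323   0.1952] yaw -0.0033 tilt [-0.001 -0.001 -1.   ] F [-1.28  0.02 -1.66] grip 0.13
linear [-0.001   0.0382  0.0005] roll -0.0003
```

View pics/w9.png

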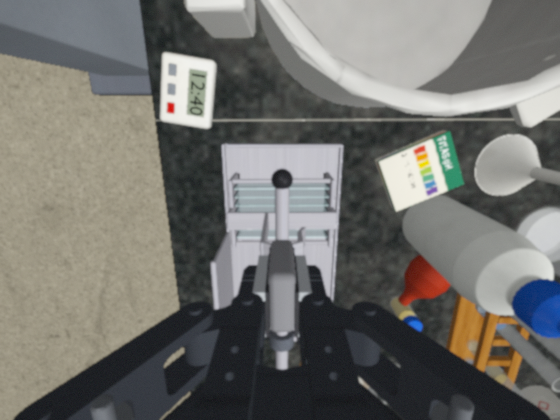

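View pics/s9c.png

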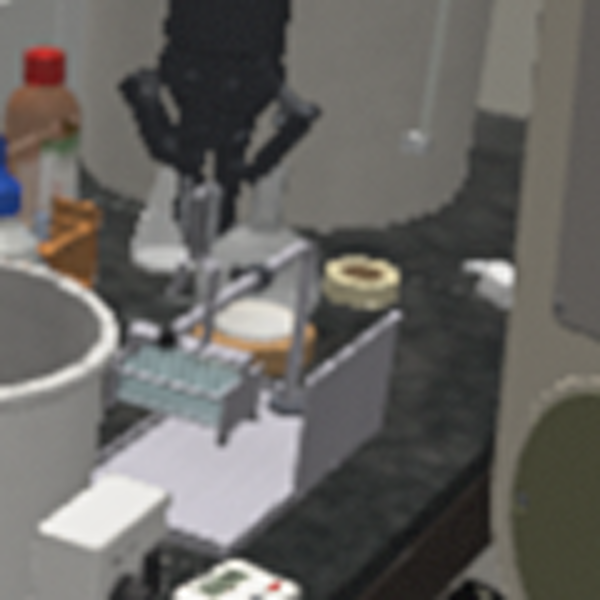

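```bash
python3 -m inch '[{"fingers":0.0,"linear":[0,0.004,0],"roll":0},{"fingers":0.0,"linear":[0,0.012,0],"roll":0},{"fingers":0.0,"linear":[0,0.02,0],"roll":0},{"fingers":0.0,"linear":[0,0.027,0],"roll":0},{"fingers":0.0,"linear":[0,0.032,0],"roll":0},{"fingers":0.0,"linear":[0,0.035,0],"roll":0},{"fingers":0.0,"linear":[0,0.036,0],"roll":0},{"fingers":0.0,"linear":[0,0.036,0],"roll":0}]'
python3 - <<'E'
from h import *
go([.509,-.404,.157],-0.003)
E
```

```text
clock: 10.75
eef_pos: [0.5086, -0.3231, 0.1592]
tool_rot: [0.5, -0.501, 0.501, -0.498]
contact_force: [-0.1, -0.4, -2.0]
grip_width: 0.126
clock 10.75 pos [ 0.5086 -0.3231  0.1592] yaw -0.0034 tilt [-0.001 -0.001 -1.   ] F [-0.13 -0.36 -2.04] grip 0.126
linear [0.0809 0.0023 0.0007] roll -0.0004
```

```bash
python3 -m inch '[{"fingers":0.0,"linear":[0.005,0,0],"roll":0},{"fingers":0.0,"linear":[0.015,0,0],"roll":0},{"fingers":0.0,"linear":[0.027,0,0],"roll":0},{"fingers":0.0,"linear":[0.039,0,0],"roll":0},{"fingers":0.0,"linear":[0.05,0,0],"roll":0},{"fingers":0.0,"linear":[0.059,0,0],"roll":0},{"fingers":0.0,"linear":[0.066,0,0],"roll":0},{"fingers":0.0,"linear":[0.07,0,0],"roll":0},{"fingers":0.0,"linear":[0.07,0,0],"roll":0},{"fingers":0.0,"linear":[0.07,0,0],"roll":0}]'
python3 - <<'E'
from h import *
snap('wrist','w10');snap('side','s10')
go([.509,-.404,.157],-0.003)
im=load('s10')[0][110:230,330:450]; cv2.imwrite('pics/s10c.png',cv2.resize(im,None,fx=5,fy=5,interpolation=cv2.INTER_CUBIC)[:,:,::-1][:600])
E
```

```text
clock: 11.75
eef_pos: [0.5084, -0.3928, 0.1592]
tool_rot: [-0.5, 0.501, -0.501, 0.499]
contact_force: [-0.2, -0.4, -2.4]
grip_width: 0.126
clock 11.85 pos [ 0.5084 -0.3926  0.1593] yaw -0.0029 tilt [-0.001 -0.001 -1.   ] F [-0.26  0.34 -1.34] grip 0.13
linear [0.0114 0.0023 0.0006] roll 0.0001
```

View pics/w10.png

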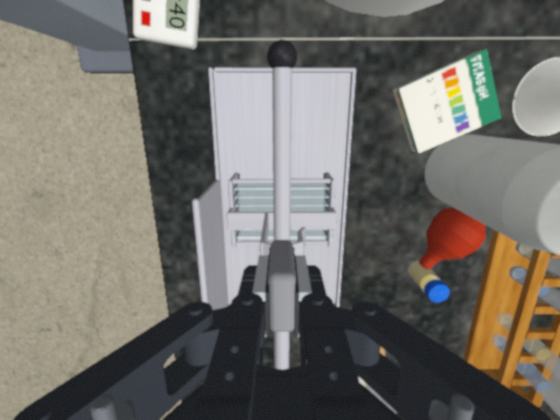

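View pics/s10c.png

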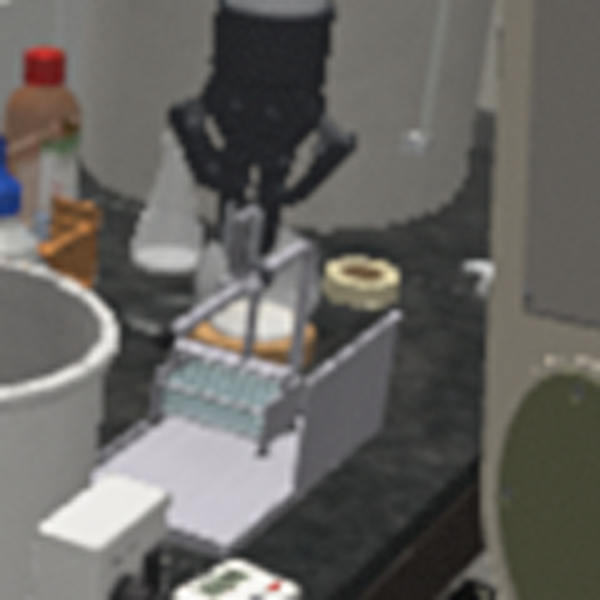

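```bash
python3 -m inch '[{"fingers":0.0,"linear":[0.003,0,0],"roll":0},{"fingers":0.0,"linear":[0.006,0,0],"roll":0},{"fingers":0.0,"linear":[0.009,0,0],"roll":0},{"fingers":0.0,"linear":[0.01,0,0],"roll":0},{"fingers":0.0,"linear":[0.01,0,0],"roll":0}]';python3 -m inch '[{"fingers":0.0,"linear":[0.001,0,0],"roll":0},{"fingers":0.0,"linear":[0.002,0,0],"roll":0},{"fingers":0.0,"linear":[0.002,0,0],"roll":0}]'
```

```text
clock: 12.35
eef_pos: [0.5083, -0.4029, 0.1592]
tool_rot: [-0.5, 0.501, -0.501, 0.499]
contact_force: [0.6, 0.7, -1.6]
grip_width: 0.124
clock: 12.65
eef_pos: [0.5083, -0.405, 0.1593]
tool_rot: [-0.5, 0.501, -0.501, 0.498]
contact_force: [0.8, 1.0, -0.7]
grip_width: 0.126
```

```bash
python3 -m inch '[{"fingers":0.0,"linear":[0.001,0,0],"roll":0},{"fingers":0.0,"linear":[0.002,0,0],"roll":0},{"fingers":0.0,"linear":[0.002,0,0],"roll":0}]'; python3 -m inch '[{"fingers":0.0,"linear":[0.001,0,0],"roll":0},{"fingers":0.0,"linear":[0.0015,0,0],"roll":0},{"fingers":0.0,"linear":[0.0015,0,0],"roll":0}]'
python3 - <<'E'
from h import *
snap('wrist','w11');snap('side','s11');snap('scene','c11')
for n,f,a in(('a','s11',(360,145,60,60)),('b','c11',(350,110,60,60))):
    x,y,w,h=a;im=load(f)[0][y:y+h,x:x+w]; cv2.imwrite('pics/g11%s.png'%n,cv2.resize(im,None,fx=9,fy=9,interpolation=cv2.INTER_CUBIC)[:,:,::-1])
E
```

```text
clock: 12.95
eef_pos: [0.5084, -0.4065, 0.1592]
tool_rot: [-0.5, 0.501, -0.5, 0.499]
contact_force: [-1.3, 3.6, 0.4]
grip_width: 0.123
clock: 13.25
eef_pos: [0.5084, -0.4067, 0.1592]
tool_rot: [-0.499, 0.502, -0.5, 0.499]
contact_force: [-2.1, 7.0, 2.3]
grip_width: 0.125
```

View pics/g11a.png

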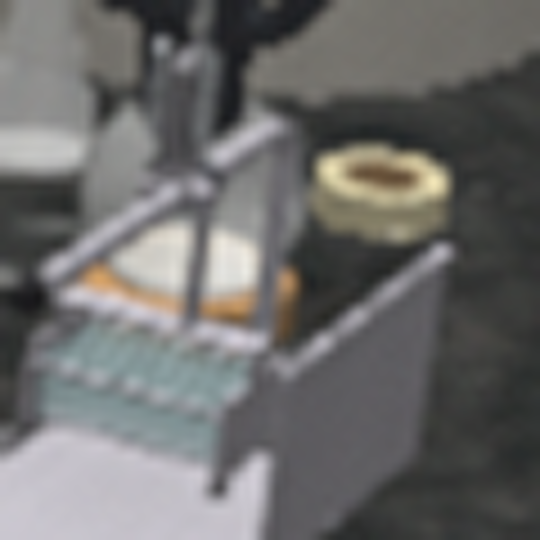

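View pics/g11b.png

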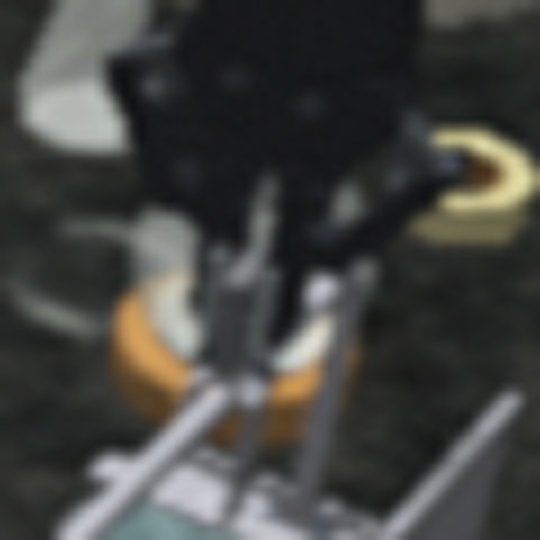

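```bash
python3 -m inch '[{"fingers":0.0,"linear":[0,0.0,0],"roll":0},{"fingers":0.0,"linear":[0,0.001,0],"roll":0},{"fingers":0.0,"linear":[0,0.002,0],"roll":0},{"fingers":0.0,"linear":[0,0.002,0],"roll":0}]' 40
```

```text
clock: 13.8
eef_pos: [0.5085, -0.4065, 0.157]
tool_rot: [-0.499, 0.502, -0.5, 0.499]
contact_force: [1.2, 3.2, -0.7]
grip_width: 0.126
```

```bash
python3 -m inch '[{"fingers":0.0,"linear":[0,0.001,0],"roll":0},{"fingers":0.0,"linear":[0,0.001,0],"roll":0},{"fingers":0.0,"linear":[0,0.001,0],"roll":0}]';python3 -m inch '[{"fingers":0.0,"linear":[0,0.001,0],"roll":0},{"fingers":0.0,"linear":[0,0.001,0],"roll":0},{"fingers":0.0,"linear":[0,0.001,0],"roll":0}]'
```

```text
clock: 14.1
eef_pos: [0.5086, -0.4065, 0.1569]
tool_rot: [-0.499, 0.501, -0.5, 0.5]
contact_force: [-1.6, 5.5, 4.6]
grip_width: 0.126
clock: 14.4
eef_pos: [0.5086, -0.4065, 0.1568]
tool_rot: [-0.499, 0.501, -0.5, 0.5]
contact_force: [-1.3, 6.5, 6.2]
grip_width: 0.127
```

```bash
python3 -m inch '[{"fingers":0.0,"linear":[-0.0005,-0.0005,0],"roll":0},{"fingers":0.012,"linear":[-0.0005,-0.0005,0],"roll":0},{"fingers":0.02,"linear":[-0.0005,-0.0005,0],"roll":0},{"fingers":0.03,"linear":[-0.0005,-0.0005,0],"roll":0},{"fingers":0.04,"linear":[-0.0005,-0.0005,0],"roll":0},{"fingers":0.045,"linear":[-0.0005,-0.0005,0],"roll":0},{"fingers":0.045,"linear":[-0.0005,-0.0005,0],"roll":0},{"fingers":0.045,"linear":[-0.0005,-0.0005,0],"roll":0},{"fingers":0.045,"linear":[-0.0005,-0.0005,0],"roll":0},{"fingers":0.045,"linear":[-0.0005,-0.0005,0],"roll":0},{"fingers":0.045,"linear":[-0.0005,-0.0005,0],"roll":0}]' 40
python3 - <<'E'
from h import *
snap('wrist','w12');snap('side','s12')
for n,f,a in(('a','s12',(360,145,60,60)),):
    x,y,w,h=a;im=load(f)[0][y:y+h,x:x+w]; cv2.imwrite('pics/g12%s.png'%n,cv2.resize(im,None,fx=9,fy=9,interpolation=cv2.INTER_CUBIC)[:,:,::-1])
E
```

```text
clock: 15.5
eef_pos: [0.5086, -0.406, 0.1574]
tool_rot: [-0.499, 0.501, -0.5, 0.5]
contact_force: [0.2, -0.5, 0.1]
grip_width: 0.525
```

View pics/w12.png

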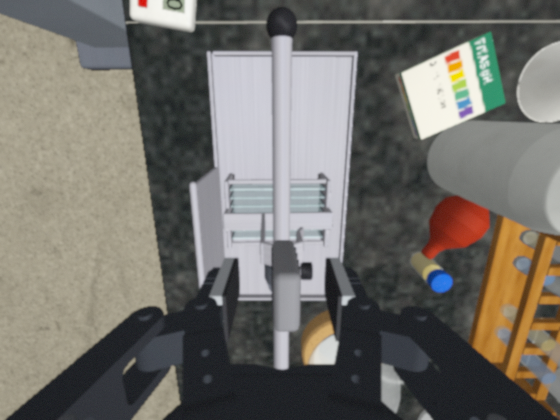

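View pics/g12a.png

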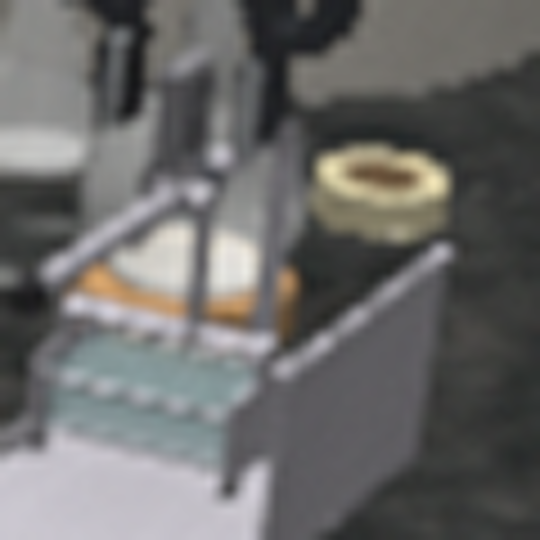

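```bash
python3 -m inch '[{"fingers":0.05,"linear":[0,-0.01,0.002],"roll":0},{"fingers":0.05,"linear":[0,-0.03,0.002],"roll":0},{"fingers":0.05,"linear":[0,-0.05,0.002],"roll":0},{"fingers":0.06,"linear":[0,-0.08,0.002],"roll":0},{"fingers":0.0854,"linear":[0,-0.12,0.002],"roll":0},{"fingers":0.0854,"linear":[0,-0.155,0.002],"roll":0},{"fingers":0.0854,"linear":[0,-0.163,0.002],"roll":0},{"fingers":0.0854,"linear":[0,-0.163,0.002],"roll":0}]'
python3 - <<'E'
from h import *
snap('wrist','w13');snap('side','s13')
go([.45,-.1,.33],0.1)
for n,f,a in(('a','s13',(350,130,70,80)),('b','w13',(220,150,130,150))):
    x,y,w,h=a;im=load(f)[0][y:y+h,x:x+w]; s=7 if n=='a' else 4; cv2.imwrite('pics/g13%s.png'%n,cv2.resize(im,None,fx=s,fy=s,interpolation=cv2.INTER_CUBIC)[:,:,::-1])
E
```

```text
clock: 16.4
eef_pos: [0.5117, -0.407, 0.3238]
tool_rot: [0.499, -0.499, 0.502, -0.5]
contact_force: [0.6, -0.9, -0.3]
grip_width: 1.0
clock 16.5 pos [ 0.5107 -0.4061  0.3194] yaw -0.0024 tilt [-0.002  0.003 -1.   ] F [ 1.   -0.43 -0.66] grip 0.998
linear [-0.306  -0.0097 -0.0614] roll -0.1024
```

View pics/g13a.png

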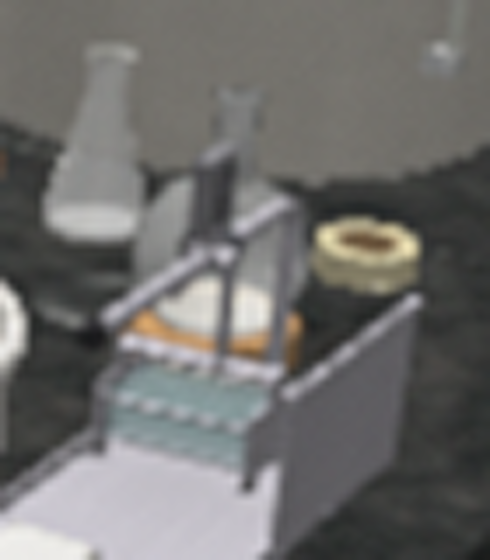

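View pics/g13b.png

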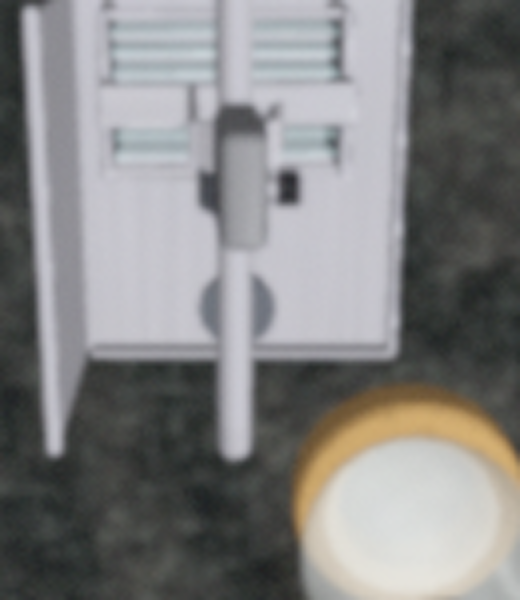

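View pics/w13.png

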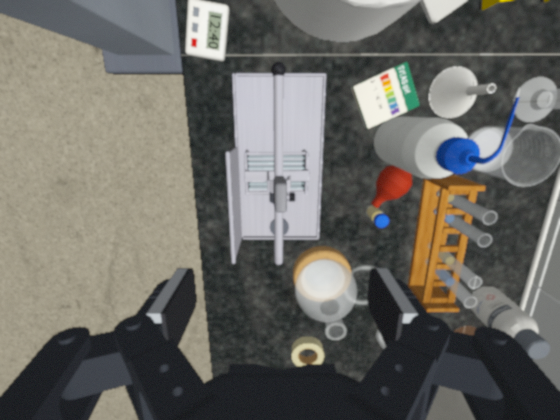

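```bash
python3 - <<'E'
from h import *
print(onz('w13',(242.5)/4-.5+220,248.5/4-.5+150,.19),onz('w13',(288.5)/4-.5+220,187.5/4-.5+150,.136))
go([.44,-.1,.33],0.0); go([.44,.25,.35],0.)
E
```

```text
[ 0.5110596  -0.41907528  0.19      ] [ 0.52407735 -0.41867404  0.136     ]
clock 16.5 pos [ 0.5107 -0.4061  0.3194] yaw -0.0024 tilt [-0.002  0.003 -1.   ] F [ 1.   -0.43 -0.66] grip 0.998
linear [-0.306  -0.0097 -0.0714] roll -0.0024
clock 16.5 pos [ 0.5107 -0.4061  0.3194] yaw -0.0024 tilt [-0.002  0.003 -1.   ] F [ 1.   -0.43 -0.66] grip 0.998
linear [-0.656  -0.0288 -0.0723] roll -0.0024
```

```bash
python3 - <<'E'
from h import *
o=[]
for f in('w11','w12'):
    im=load(f)[0][150:350,220:345]; o.append(cv2.resize(im,None,fx=3,fy=3,interpolation=cv2.INTER_CUBIC))
cv2.imwrite('pics/cmp.png',np.hstack(o)[:,:,::-1])
E
```

```text
(no output)
```

View pics/cmp.png

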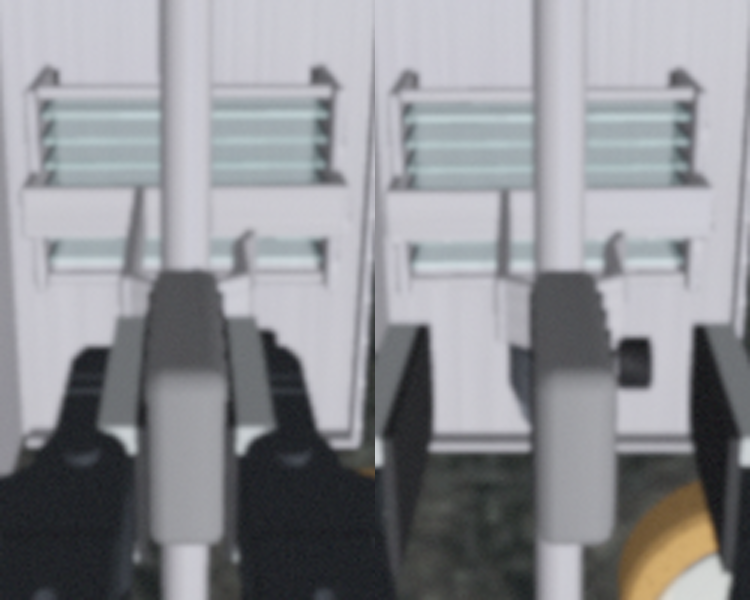

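```bash
python3 - <<'E'
from h import *
S=lambda x,y,x0,y0,s:((x+.5)/s-.5+x0,(y+.5)/s-.5+y0)
for q in((20,130),(100,330),(185,520)): print(onz('scene0',*S(*q,150,320,7),0))
P=tri(('scene0',150,350),('side0',188,172));print(P)
for q in((30,145),(115,35)):print('red',onz('scene0',*S(*q,150,320,7),0))
im=load('scene0')[0][200:420,0:240];cv2.imwrite('pics/cab.png',cv2.resize(im,None,fx=2.7,fy=2.7)[:,:,::-1])
E
```

```text
[0.6568686  0.41706267 0.        ]
[0.57973813 0.44879232 0.        ]
[0.51100798 0.47438699 0.        ]
(array([0.3787857 , 0.53241841, 0.46174785]), [0.0008859114451975729, 0.0008859114451977422])
red [0.64969324 0.41870665 0.        ]
red [0.65841161 0.3716576  0.        ]
```

View pics/cab.png

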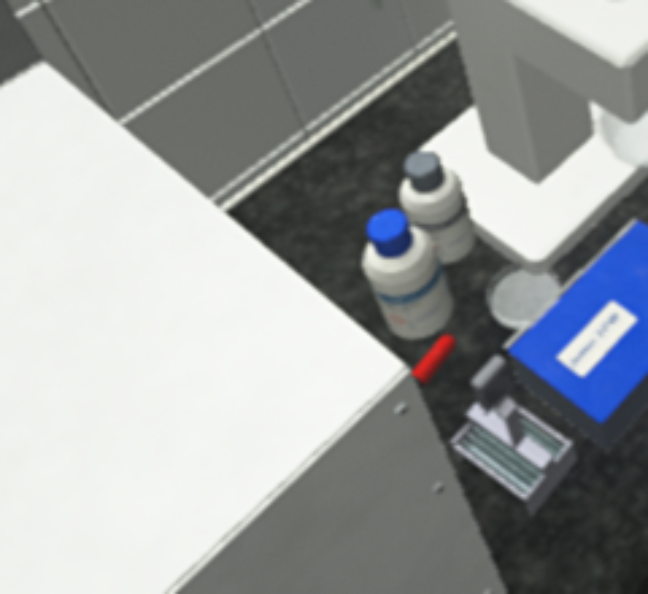

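```bash
python3 -m inch '[{"fingers":0.0854,"linear":[-0.015,-0.005,-0.02],"roll":-0.05},{"fingers":0.0854,"linear":[-0.05,-0.01,-0.04],"roll":-0.15},{"fingers":0.0854,"linear":[-0.095,-0.02,-0.06],"roll":-0.28},{"fingers":0.0854,"linear":[-0.14,-0.02,-0.07],"roll":-0.41},{"fingers":0.0854,"linear":[-0.185,-0.02,-0.07],"roll":-0.54},{"fingers":0.0854,"linear":[-0.23,-0.02,-0.07],"roll":-0.67},{"fingers":0.0854,"linear":[-0.275,-0.02,-0.07],"roll":-0.8},{"fingers":0.0854,"linear":[-0.32,-0.02,-0.07],"roll":-0.93},{"fingers":0.0854,"linear":[-0.36,-0.02,-0.07],"roll":-1.06},{"fingers":0.0854,"linear":[-0.39,-0.02,-0.07],"roll":-1.19},{"fingers":0.0854,"linear":[-0.41,-0.02,-0.07],"roll":-1.32},{"fingers":0.0854,"linear":[-0.41,-0.02,-0.07],"roll":-1.4}]'
python3 - <<'E'
from h import *
go([.46,.38,.34],1.57)
E
```

```text
clock: 17.7
eef_pos: [0.4408, 0.0065, 0.3385]
tool_rot: [-0.704, 0.06, -0.056, 0.706]
contact_force: [-0.0, -0.3, 0.1]
grip_width: 1.004
clock 17.7 pos [0.4408 0.0065 0.3385] yaw 1.406 tilt [-0.006  0.004 -1.   ] F [-0.03 -0.3   0.09] grip 1.004
linear [-4.230e-02 -2.000e-04  3.716e-01] roll -0.164
```

```bash
python3 - <<'E'
from h import *
snap('wrist','w14')
E
python3 -m inch '[{"fingers":0.0854,"linear":[0.0,0,0.015],"roll":-0.05},{"fingers":0.0854,"linear":[0.0,0,0.05],"roll":-0.1},{"fingers":0.0854,"linear":[0.0,0,0.09],"roll":-0.164},{"fingers":0.0854,"linear":[-0.005,0,0.13],"roll":-0.164},{"fingers":0.0854,"linear":[-0.01,0,0.17],"roll":-0.164},{"fingers":0.0854,"linear":[-0.015,0,0.21],"roll":-0.164},{"fingers":0.0854,"linear":[-0.02,0,0.25],"roll":-0.164},{"fingers":0.0854,"linear":[-0.025,0,0.29],"roll":-0.164},{"fingers":0.0854,"linear":[-0.03,0,0.33],"roll":-0.164},{"fingers":0.0854,"linear":[-0.035,0,0.36],"roll":-0.164},{"fingers":0.0854,"linear":[-0.042,0,0.371],"roll":-0.164},{"fingers":0.0854,"linear":[-0.042,0,0.371],"roll":-0.164}]'
python3 - <<'E'
from h import *
snap('wrist','w15')
go([.42,.39,.34],1.57)
E
```

```text
clock: 18.95
eef_pos: [0.4581, 0.3791, 0.3375]
tool_rot: [-0.707, 0.002, 0.004, 0.708]
contact_force: [0.1, -0.6, -0.7]
grip_width: 0.999
clock 19.0 pos [0.4587 0.378  0.3381] yaw 1.5729 tilt [-0.008  0.001 -1.   ] F [-0.3  -0.12  0.64] grip 0.997
linear [-0.0387 -0.0016  0.0121] roll 0.0029
```

View pics/w14.png

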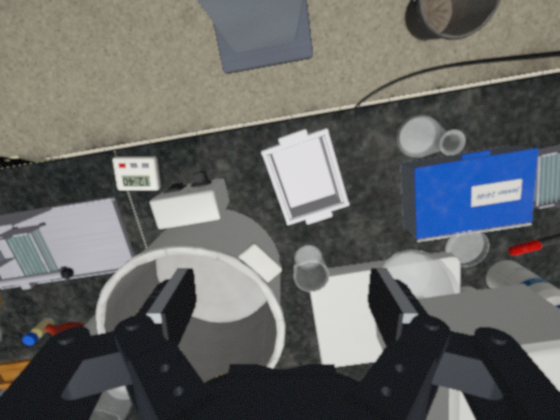

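View pics/w15.png

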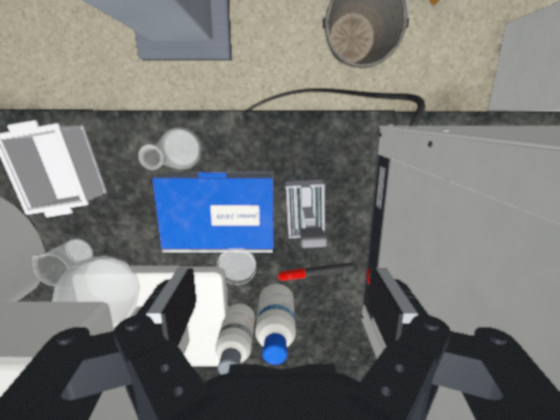

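```bash
python3 -m inch '[{"fingers":0.0854,"linear":[0.02,0,0.01],"roll":0},{"fingers":0.0854,"linear":[0.045,0,0.02],"roll":0},{"fingers":0.0854,"linear":[0.05,0,0.025],"roll":0},{"fingers":0.0854,"linear":[0.05,0,0.025],"roll":0}]'
python3 - <<'E'
from h import *
snap('wrist','w16')
for n,f,(x,y,w,h) in(('a','w15',(275,170,65,85)),('b','w16',(250,120,80,110))):
    im=load(f)[0][y:y+h,x:x+w]; cv2.imwrite('pics/n%s.png'%n,cv2.resize(im,None,fx=6,fy=6,interpolation=cv2.INTER_CUBIC)[:600,:,::-1])
E
```

```text
clock: 19.4
eef_pos: [0.5094, 0.4018, 0.337]
tool_rot: [-0.707, 0.003, 0.003, 0.707]
contact_force: [0.3, 0.5, -0.3]
grip_width: 1.0
```

View pics/w16.png

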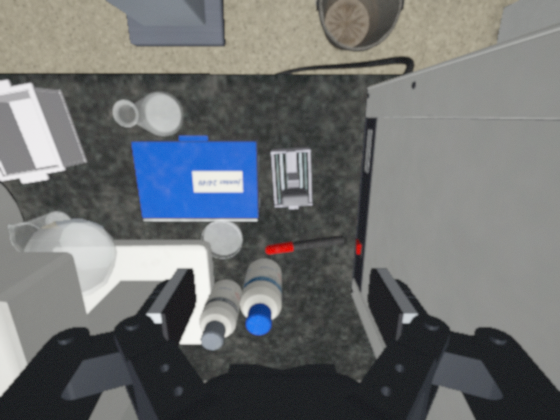

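View pics/na.png

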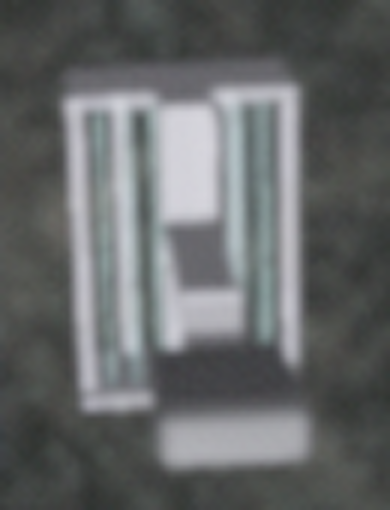

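View pics/nb.png

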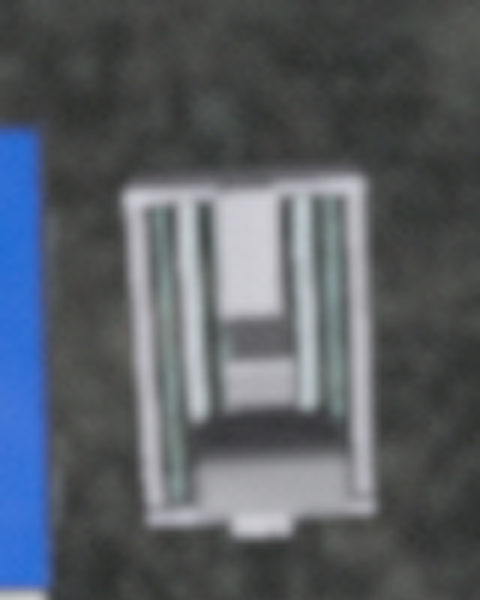

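```bash
python3 - <<'E'
from h import *
a=lambda x,y:('w15',(x+.5)/6-.5+275,(y+.5)/6-.5+170); b=lambda x,y:('w16',(x+.5)/6-.5+250,(y+.5)/6-.5+120)
print(tri(a(234,439),b(270,480)))
for q in((234,439),(160,440),(308,438)):print('a',onz(*a(*q),.16))
for q in((270,480),(193,482),(347,477)):print('b',onz(*b(*q),.16))
C=np.array([onz(*b(*q),.04) for q in((125,190),(368,178),(377,512),(150,525))]);print(C,C.mean(0))
C2=np.array([onz(*a(*q),.04) for q in((65,97),(298,88),(82,410))]);print(C2)
for v in(C[3]-C[0],C[2]-C[1],C2[2]-C2[0]):print(np.arctan2(v[1],v[0]),np.hypot(*v[:2]))
for v in(C[1]-C[0],C[2]-C[3],C2[1]-C2[0]):print(np.arctan2(v[1],v[0])-np.pi/2,np.hypot(*v[:2]))
# dish in w14
E
```

```text
(array([0.51804351, 0.4153944 , 0.16613743]), [3.776806014440994e-06, 3.7768060144113188e-06])
a [0.52072943 0.41611957 0.16      ]
a [0.52096929 0.40174386 0.16      ]
a [0.52048964 0.43049099 0.16      ]
b [0.51973912 0.41566415 0.16      ]
b [0.52011517 0.40140216 0.16      ]
b [0.5191715  0.42991107 0.16      ]
[[0.48005943 0.38498811 0.04      ]
 [0.47723379 0.44373663 0.04      ]
 [0.56136175 0.44848516 0.04      ]
 [0.56480393 0.39038478 0.04      ]] [0.52086472 0.41689867 0.04      ]
[[0.48014939 0.38456676 0.04      ]
 [0.4777178  0.44295737 0.04      ]
 [0.56500313 0.38960286 0.04      ]]
0.06359576425070079 0.08491615964363394
0.05638422362905752 0.08426186447421491
0.05928073456736714 0.08500305884099454
0.048060106540654735 0.058816436007793085
0.05917617830810884 0.05820225411356714
0.04161953266005658 0.058441218020838015
```

```bash
python3 - <<'E'
from h import *
go([.5205,.4163,.127],1.626)
E
```

```text
clock 19.45 pos [0.5088 0.4019 0.3374] yaw 1.5713 tilt [-0.008  0.001 -1.   ] F [-0.69  0.21  0.42] grip 1.003
linear [0.0135 0.2103 0.0143] roll -0.0547
```

```bash
python3 -m inch '[{"fingers":0.0854,"linear":[0.008,0.01,0.008],"roll":-0.03},{"fingers":0.0854,"linear":[0.0135,0.03,0.0143],"roll":-0.055},{"fingers":0.0854,"linear":[0.0135,0.06,0.0143],"roll":-0.055},{"fingers":0.0854,"linear":[0.0135,0.09,0.0143],"roll":-0.055},{"fingers":0.0854,"linear":[0.0135,0.115,0.0143],"roll":-0.055},{"fingers":0.0854,"linear":[0.0135,0.125,0.0143],"roll":-0.055},{"fingers":0.0854,"linear":[0.0135,0.125,0.0143],"roll":-0.055}]'
python3 - <<'E'
from h import *
snap('wrist','w17')
go([.5205,.4163,.127],1.626)
E
```

```text
clock: 20.15
eef_pos: [0.5201, 0.4156, 0.2101]
tool_rot: [0.707, 0.016, -0.024, -0.706]
contact_force: [0.2, -0.2, -0.2]
grip_width: 1.0
clock 20.2 pos [0.5209 0.4161 0.2122] yaw 1.6269 tilt [-0.009  0.    -1.   ] F [-0.14  0.75  0.42] grip 1.001
linear [0.0004 0.0852 0.0002] roll 0.0009
```

View pics/w17.png

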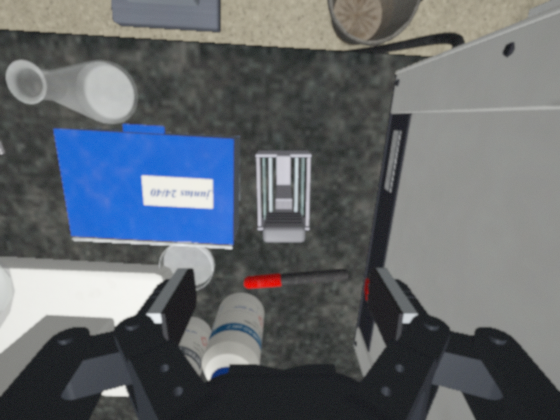

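```bash
python3 -m inch '[{"fingers":0.0854,"linear":[0,0.012,0],"roll":0},{"fingers":0.0854,"linear":[0,0.032,0],"roll":0},{"fingers":0.0854,"linear":[0,0.052,0],"roll":0},{"fingers":0.0854,"linear":[0,0.07,0],"roll":0},{"fingers":0.0854,"linear":[0,0.08,0],"roll":0},{"fingers":0.0854,"linear":[0,0.084,0],"roll":0},{"fingers":0.0854,"linear":[0,0.085,0],"roll":0},{"fingers":0.0854,"linear":[0,0.085,0],"roll":0}]' 30
python3 - <<'E'
from h import *
snap('wrist','w18')
go([.5205,.4163,.127],1.626)
s=state();print(proj('w18',s['eef_pos']+np.array([0,0,.033])))
E
```

```text
clock: 21.0
eef_pos: [0.5208, 0.4166, 0.1284]
tool_rot: [-0.706, -0.017, 0.023, 0.707]
contact_force: [-0.2, -0.9, -0.2]
grip_width: 0.999
clock 21.05 pos [0.5208 0.4166 0.1286] yaw 1.6269 tilt [-0.007  0.001 -1.   ] F [-0.44  0.61  0.13] grip 1.0
linear [-0.0003  0.0016 -0.0003] roll 0.0009
[282.98295475 306.07470631]
```

View pics/w18.png

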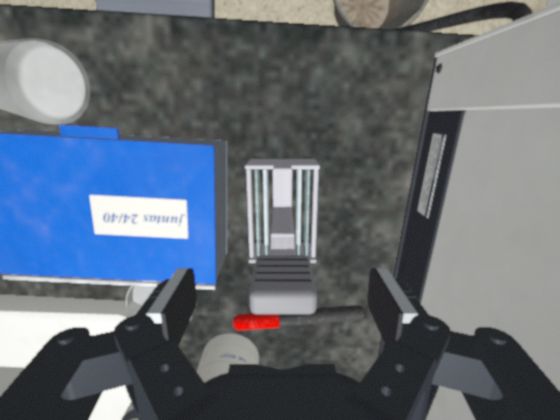

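```bash
python3 -m inch '[{"fingers":0.0854,"linear":[-0.002,0.001,0],"roll":0},{"fingers":0.06,"linear":[-0.002,0.001,0],"roll":0},{"fingers":0.04,"linear":[-0.002,0.001,0],"roll":0},{"fingers":0.02,"linear":[-0.002,0.001,0],"roll":0},{"fingers":0.02,"linear":[-0.002,0.001,0],"roll":0},{"fingers":0.02,"linear":[-0.002,0.001,0],"roll":0},{"fingers":0.02,"linear":[-0.002,0.001,0],"roll":0}]' 30
python3 -m inch '[{"fingers":0.0,"linear":[0,0,0],"roll":0},{"fingers":0.0,"linear":[0,0,0],"roll":0},{"fingers":0.0,"linear":[0,-0.005,0],"roll":0},{"fingers":0.0,"linear":[0,-0.015,0],"roll":0},{"fingers":0.0,"linear":[0,-0.02,0],"roll":0},{"fingers":0.0,"linear":[0,-0.02,0],"roll":0}]' 90
python3 - <<'E'
from h import *
snap('wrist','w19');snap('side','s19')
go([.43,.38,.28],1.626)
E
```

```text
clock: 21.75
eef_pos: [0.5189, 0.4166, 0.1278]
tool_rot: [-0.706, -0.017, 0.022, 0.707]
contact_force: [-0.4, 1.0, 0.9]
grip_width: 0.341
clock: 22.35
eef_pos: [0.5198, 0.4171, 0.1495]
tool_rot: [-0.706, -0.018, 0.022, 0.708]
contact_force: [0.3, 0.3, -0.8]
grip_width: 0.33
clock 22.45 pos [0.5192 0.4166 0.1481] yaw 1.6269 tilt [-0.007  0.002 -1.   ] F [ 0.19  0.07 -1.54] grip 0.331
linear [-0.092  -0.1314 -0.0313] roll 0.0009
```

View pics/w19.png

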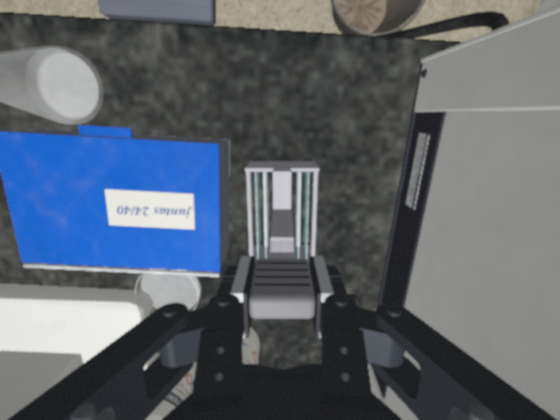

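```bash
python3 -m inch '[{"fingers":0.0,"linear":[0,-0.01,0],"roll":0},{"fingers":0.0,"linear":[0,-0.03,0],"roll":0},{"fingers":0.0,"linear":[0,-0.055,0],"roll":0},{"fingers":0.0,"linear":[0,-0.08,0],"roll":0},{"fingers":0.0,"linear":[-0.008,-0.105,0],"roll":0},{"fingers":0.0,"linear":[-0.02,-0.125,-0.005],"roll":0},{"fingers":0.0,"linear":[-0.04,-0.137,-0.01],"roll":0},{"fingers":0.0,"linear":[-0.06,-0.14,-0.018],"roll":0},{"fingers":0.0,"linear":[-0.075,-0.14,-0.025],"roll":0},{"fingers":0.0,"linear":[-0.08,-0.14,-0.03],"roll":0},{"fingers":0.0,"linear":[-0.08,-0.14,-0.03],"roll":0}]'
python3 - <<'E'
from h import *
snap('side','s20');snap('wrist','w20')
go([.455,.12,.288],1.74)
E
```

```text
clock: 23.55
eef_pos: [0.4417, 0.3816, 0.2891]
tool_rot: [-0.706, -0.018, 0.022, 0.708]
contact_force: [0.1, -0.5, -1.5]
grip_width: 0.334
clock 23.65 pos [0.4424 0.382  0.2886] yaw 1.6265 tilt [-0.006  0.002 -1.   ] F [ 0.26 -0.22 -1.44] grip 0.333
linear [-0.002   0.     -0.2622] roll -0.1135
```

View pics/s20.png

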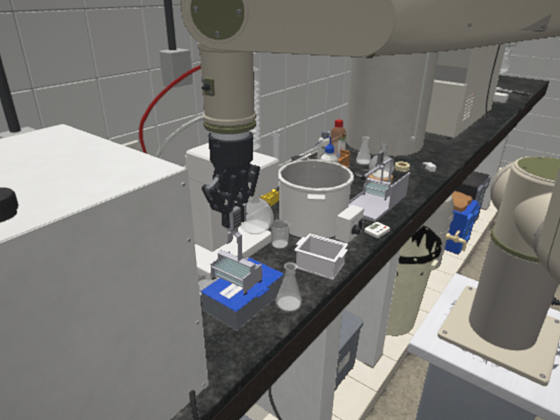

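View pics/w20.png

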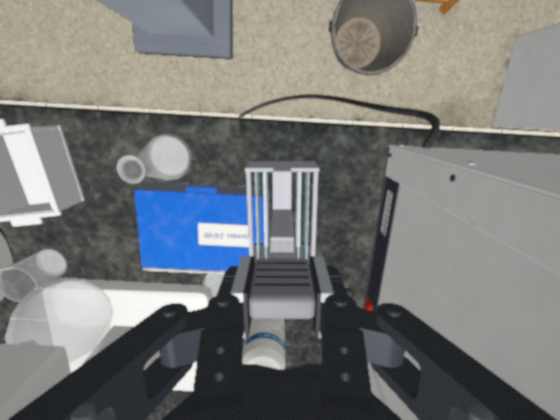

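```bash
python3 -m inch '[{"fingers":0.0,"linear":[0,0,-0.008],"roll":-0.01},{"fingers":0.0,"linear":[0,0,-0.025],"roll":-0.02},{"fingers":0.0,"linear":[0,0,-0.05],"roll":-0.03},{"fingers":0.0,"linear":[0,0,-0.08],"roll":-0.04},{"fingers":0.0,"linear":[0,0,-0.11],"roll":-0.05},{"fingers":0.0,"linear":[0,0,-0.14],"roll":-0.06},{"fingers":0.0,"linear":[0,0,-0.17],"roll":-0.07},{"fingers":0.0,"linear":[0,0,-0.2],"roll":-0.08},{"fingers":0.0,"linear":[0,0,-0.225],"roll":-0.09},{"fingers":0.0,"linear":[0,0,-0.245],"roll":-0.1},{"fingers":0.0,"linear":[0,0,-0.26],"roll":-0.112},{"fingers":0.0,"linear":[0,0,-0.26],"roll":-0.112}]'
python3 - <<'E'
from h import *
snap('wrist','w21')
go([.4548,.0397,.21],1.739)
E
```

```text
clock: 24.85
eef_pos: [0.4574, 0.1203, 0.2879]
tool_rot: [-0.704, -0.056, 0.061, 0.705]
contact_force: [-0.2, 0.9, -1.0]
grip_width: 0.333
clock 24.9 pos [0.4572 0.1214 0.2879] yaw 1.7366 tilt [-0.007  0.002 -1.   ] F [-0.41  0.3  -0.42] grip 0.333
linear [-0.0154  0.0778 -0.0804] roll -0.0024
```

View pics/w21.png

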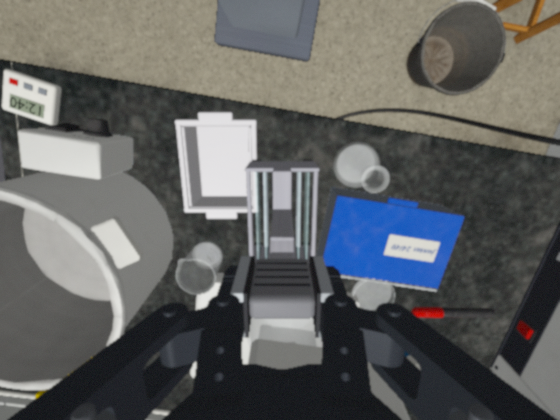

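```bash
python3 - <<'E'
from h import *
for n,f,(x,y,w,h) in(('a','w14',(250,120,110,115)),('b','w21',(165,100,110,130))):
    im=load(f)[0][y:y+h,x:x+w]; cv2.imwrite('pics/k%s.png'%n,cv2.resize(im,None,fx=5,fy=5,interpolation=cv2.INTER_CUBIC)[:,:,::-1])
E
```

```text
(no output)
```

View pics/ka.png

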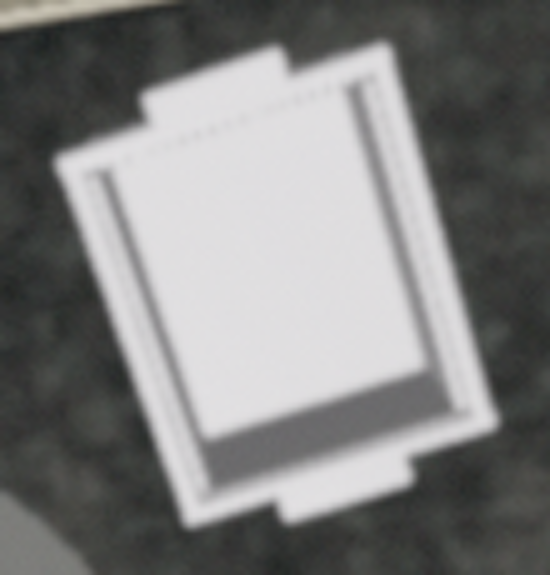

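View pics/kb.png

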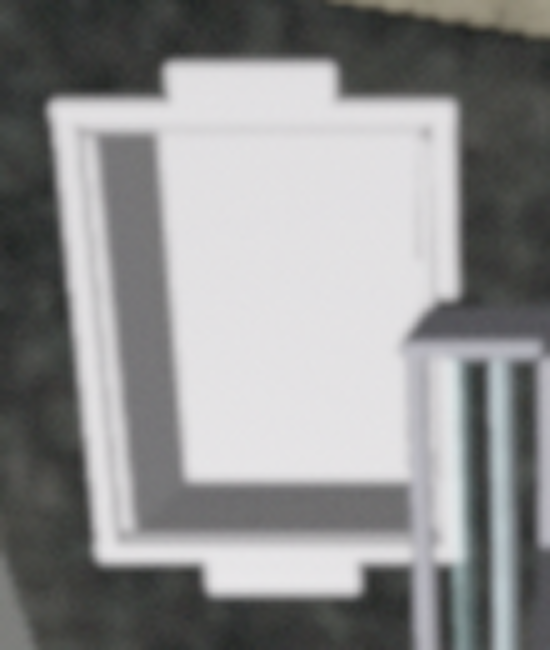

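```bash
python3 - <<'E'
from h import *
im=load('w21')[0][145:275,230:335]; cv2.imwrite('pics/kc.png',cv2.resize(im,None,fx=5,fy=5,interpolation=cv2.INTER_CUBIC)[:600,:,::-1])
a=lambda x,y:('w14',(x+.5)/5-.5+250,(y+.5)/5-.5+120); b=lambda x,y:('w21',(x+.5)/5-.5+165,(y+.5)/5-.5+100)
A=np.array([onz(*a(*q),.062) for q in((57,158),(390,45),(497,423),(187,527))]);print(A[:,:2],A.mean(0))
for v in(A[2]-A[1],A[3]-A[0]):print(np.arctan2(v[1],v[0]),np.hypot(*v[:2]))
B=np.array([onz(*b(*q),.062) for q in((50,102),(458,100),(97,563))]);print(B[:,:2]); v=B[2]-B[0];print(np.arctan2(v[1],v[0])); print('ctr',(B[1]+B[2])/2)
print(tri(a(57,158),b(50,102)),tri(a(390,45),b(458,100)),tri(a(187,527),b(97,563)))
E
```

```text
[[ 0.40564518 -0.01632994]
 [ 0.39081234  0.07821297]
 [ 0.50208356  0.09650844]
 [ 0.51913067  0.00185097]] [0.45441794 0.04006061 0.062     ]
0.16296419350278518 0.11276527920758492
0.15885485321507267 0.1149325983633941
[[ 0.40598608 -0.0165335 ]
 [ 0.38969432  0.07840228]
 [ 0.51889673  0.00199203]]
0.1626235076332721
ctr [0.45429552 0.04019715 0.062     ]
(array([ 0.40576361, -0.01630251,  0.06260922]), [0.00018046472643237215, 0.00018046472643228233]) (array([0.39025062, 0.07830359, 0.06204899]), [0.0005664867308304798, 0.0005664867308304961]) (array([0.51921878, 0.00182833, 0.06145098]), [0.00010837401156168399, 0.00010837401156170915])
```

View pics/kc.png

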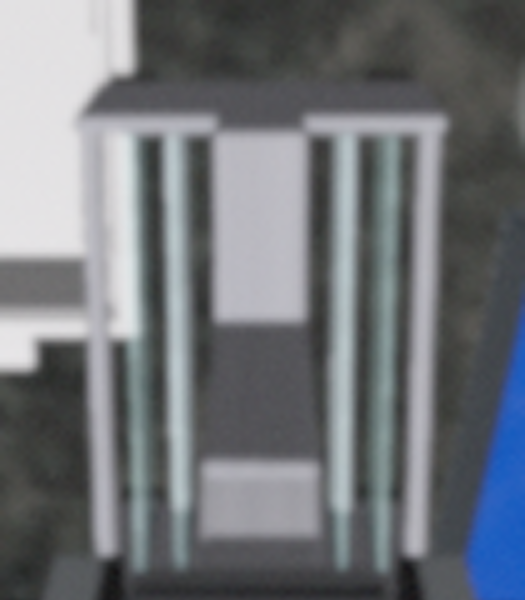

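```bash
python3 - <<'E'
from h import *
g=lambda x,y:('w21',(x+.5)/5-.5+230,(y+.5)/5-.5+145)
tcp=np.array([.4573,.1208,.2879]);yaw=1.7366-np.pi/2
for z in(.199,.201,.203):
    l=onz(*g(80,116),z);r=onz(*g(447,116),z);print(l,r,np.hypot(*(r-l)[:2]),np.arctan2(*(r-l)[1::-1])-np.pi/2, ((l+r)/2+.042*np.array([np.cos(yaw),np.sin(yaw),0]))-tcp)
go([.4543,.0401,.204],1.571+.162)
E
```

```text
[0.42303164 0.08564757 0.199     ] [0.41362554 0.14214224 0.199     ] 0.05727235061580961 0.16498196810825294 [ 2.45260477e-03  2.67932040e-05 -8.89000000e-02]
[0.42266106 0.08582657 0.201     ] [0.41333569 0.14183634 0.201     ] 0.05678077559566114 0.16498196810825316 [ 2.12239057e-03 -3.66505386e-05 -8.69000000e-02]
[0.42229048 0.08600558 0.203     ] [0.41304585 0.14153045 0.203     ] 0.056289200575512635 0.16498196810825316 [ 0.00179218 -0.00010009 -0.0849    ]
clock 24.9 pos [0.4572 0.1214 0.2879] yaw 1.7366 tilt [-0.007  0.002 -1.   ] F [-0.41  0.3  -0.42] grip 0.333
linear [-0.0158  0.0838 -0.0799] roll 0.0036
```

```bash
python3 -m inch '[{"fingers":0.0,"linear":[-0.003,0,-0.01],"roll":0.004},{"fingers":0.0,"linear":[-0.008,0,-0.03],"roll":0.004},{"fingers":0.0,"linear":[-0.012,0.01,-0.055],"roll":0.004},{"fingers":0.0,"linear":[-0.016,0.025,-0.073],"roll":0.004},{"fingers":0.0,"linear":[-0.017,0.04,-0.08],"roll":0.004},{"fingers":0.0,"linear":[-0.017,0.053,-0.08],"roll":0.004},{"fingers":0.0,"linear":[-0.017,0.06,-0.08],"roll":0.004},{"fingers":0.0,"linear":[-0.017,0.06,-0.08],"roll":0.004},{"fingers":0.0,"linear":[-0.017,0.06,-0.08],"roll":0.004}]'
python3 - <<'E'
from h import *
snap('wrist','w22');snap('side','s22');snap('scene','c22')
go([.4533,.0401,.205],1.571+.162)
for n,f,(x,y,w,h) in(('a','w22',(220,120,130,170)),('b','s22',(285,190,80,90)),('c','c22',(265,200,90,100))):
    im=load(f)[0][y:y+h,x:x+w]; s=3.5 if n=='a' else 6;cv2.imwrite('pics/m%s.png'%n,cv2.resize(im,None,fx=s,fy=s,interpolation=cv2.INTER_CUBIC)[:,:,::-1])
E
```

```text
clock: 25.8
eef_pos: [0.4534, 0.0405, 0.2281]
tool_rot: [-0.704, -0.055, 0.06, 0.706]
contact_force: [-0.2, 0.4, -2.7]
grip_width: 0.336
clock 25.95 pos [0.4538 0.0402 0.2287] yaw 1.7332 tilt [-0.005  0.002 -1.   ] F [-0.02 -0.21 -0.57] grip 0.333
linear [-0.0004  0.0237 -0.0001] roll 0.0002
```

View pics/ma.png

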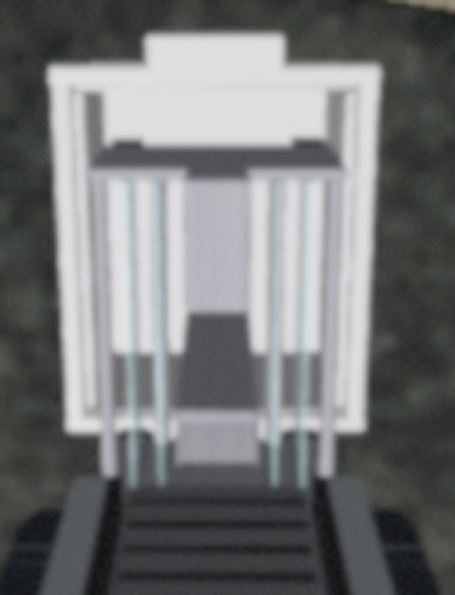

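View pics/mb.png

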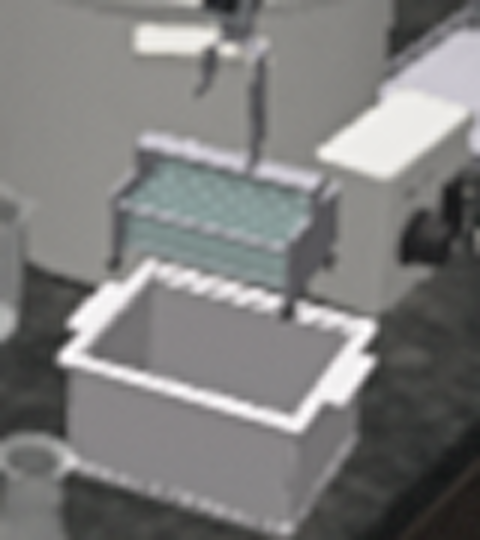

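View pics/mc.png

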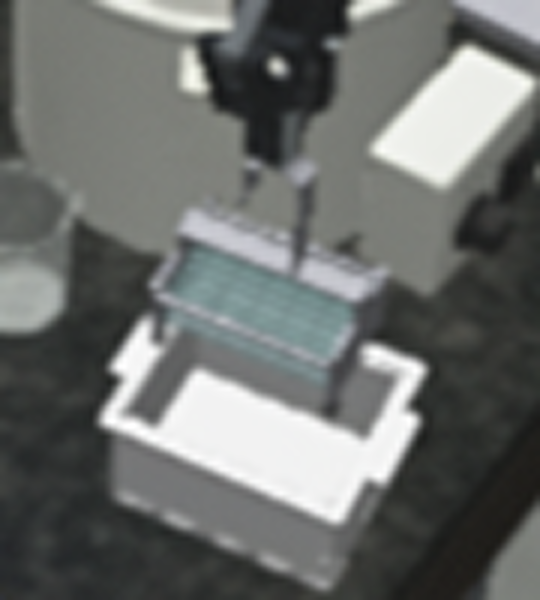

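```bash
python3 - <<'E'
from h import *
b=lambda x,y:('s22',(x+.5)/6-.5+285,(y+.5)/6-.5+190); c=lambda x,y:('c22',(x+.5)/6-.5+265,(y+.5)/6-.5+200)
for n,p,q in(('+x+y',(118,203),(155,285)),('-x+y',(290,245),(335,362)),('-x-y',(335,188),(385,272)),('foot-x+y',(287,312),(330,410)),('foot+x+y',(115,265),(158,340))):
    r,e=tri(b(*p),c(*q));print(n,np.round(r,4),np.round(e,4))
a=lambda x,y:('w22',(x+.5)/3.5-.5+220,(y+.5)/3.5-.5+120)
l=onz(*a(92,170),.1405);r=onz(*a(343,170),.1405);print(l,r,np.hypot(*(r-l)[:2]),(l+r)/2+.042*np.array([np.cos(.162),np.sin(.162),0]))
D=[onz(*a(*q),.062) for q in((48,68),(382,68),(366,432),(68,432))];print(np.mean(D,0))
E
```

```text
+x+y [0.4986 0.0619 0.1249] [0.0012 0.0012]
-x+y [0.4133 0.0561 0.1325] [0.0002 0.0002]
-x-y [0.4227 0.0031 0.133 ] [0.0001 0.0001]
foot-x+y [0.4135 0.0546 0.0984] [0.0001 0.0001]
foot+x+y [0.4933 0.068  0.0979] [0. 0.]
[0.41900345 0.00643155 0.1405    ] [0.4100323  0.06135358 0.1405    ] 0.055649900586299296 [0.45596796 0.04066684 0.1405    ]
[0.45485898 0.0403262  0.062     ]
```

```bash
python3 -m inch '[{"fingers":0.0,"linear":[-0.001,0.004,0],"roll":0},{"fingers":0.0,"linear":[-0.001,0.01,0],"roll":0},{"fingers":0.0,"linear":[-0.001,0.016,0],"roll":0},{"fingers":0.0,"linear":[-0.001,0.02,0],"roll":0},{"fingers":0.0,"linear":[-0.001,0.023,0],"roll":0},{"fingers":0.0,"linear":[-0.001,0.023,0],"roll":0},{"fingers":0.0,"linear":[-0.001,0.023,0],"roll":0},{"fingers":0.0,"linear":[-0.001,0.023,0],"roll":0},{"fingers":0.0,"linear":[-0.001,0.023,0],"roll":0},{"fingers":0.0,"linear":[-0.001,0.023,0],"roll":0}]'
python3 - <<'E'
from h import *
snap('wrist','w23');snap('side','s23');snap('scene','c23')
go([.4533,.0401,.205],1.571+.162); print(np.round(state()['qvel'],4))
for n,f,(x,y,w,h) in(('a','w23',(220,120,130,170)),('b','s23',(285,190,80,90)),('c','c23',(265,200,90,100)),('d','s23',(350,130,70,80))):
    im=load(f)[0][y:y+h,x:x+w]; s=3.5 if n=='a' else 6;cv2.imwrite('pics/p%s.png'%n,cv2.resize(im,None,fx=s,fy=s,interpolation=cv2.INTER_CUBIC)[:,:,::-1])
E
```

```text
clock: 26.95
eef_pos: [0.4528, 0.04, 0.2059]
tool_rot: [-0.704, -0.056, 0.059, 0.706]
contact_force: [0.4, 0.5, -1.1]
grip_width: 0.335
clock 27.1 pos [0.4527 0.04   0.2058] yaw 1.7332 tilt [-0.005  0.002 -1.   ] F [-0.08 -0.7  -1.01] grip 0.34
linear [ 0.0006  0.0008 -0.    ] roll 0.0002
[-0.0002  0.0007 -0.0001 -0.0012  0.0005 -0.0017]
```

View pics/pa.png

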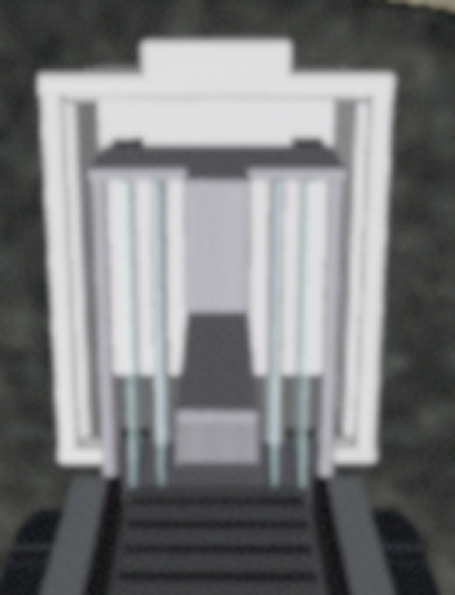

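View pics/pb.png

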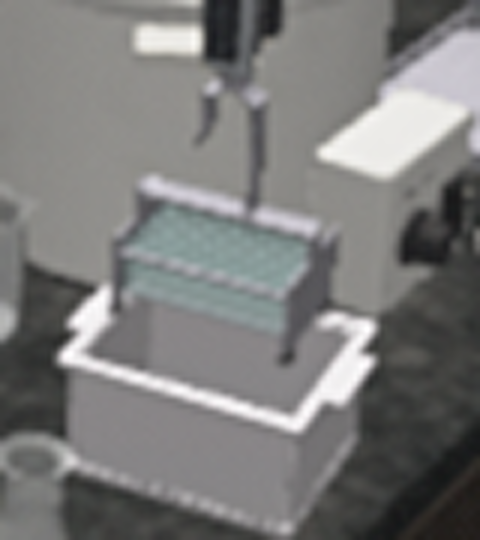

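View pics/pc.png

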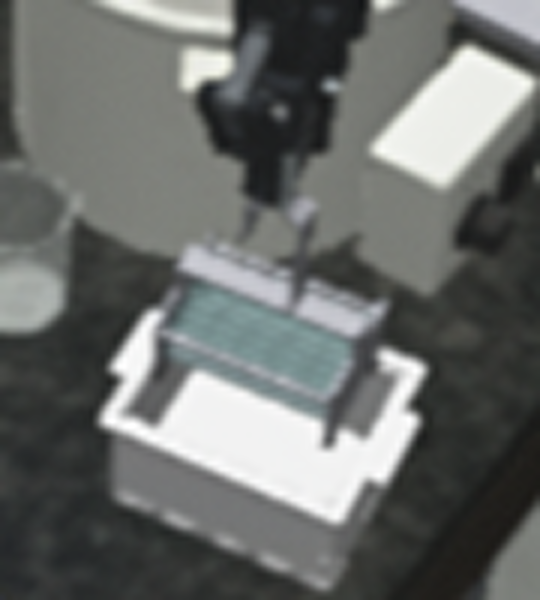

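View pics/pd.png

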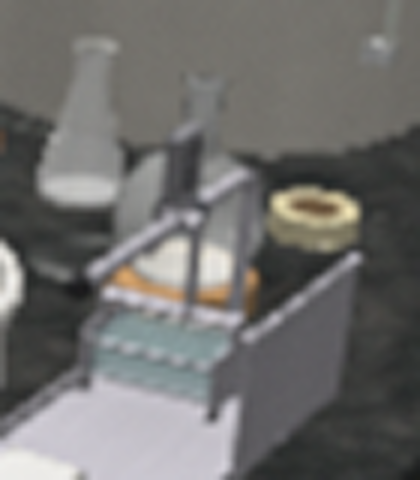

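View pics/s23.png

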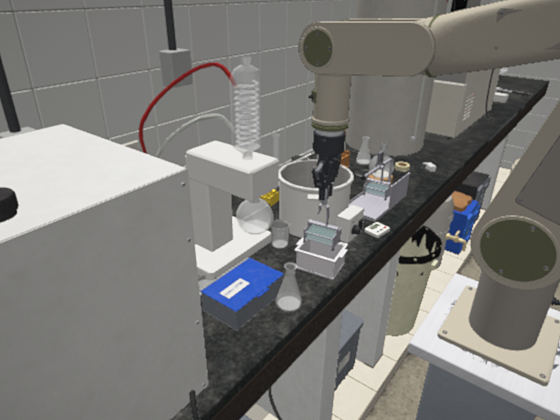

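```bash
python3 - <<'E'
from h import *
b=lambda x,y:('s23',(x+.5)/6-.5+285,(y+.5)/6-.5+190); c=lambda x,y:('c23',(x+.5)/6-.5+265,(y+.5)/6-.5+200)
for n,p,q in(('foot-x+y',(287,357),(330,445)),('foot+x+y',(118,308),(160,372)),('rimD',(300,425),(345,520)),('rimC',(65,355),(105,420))):
    r,e=tri(b(*p),c(*q));print(n,np.round(r,4),np.round(e,4))
a=lambda x,y:('w23',(x+.5)/3.5-.5+220,(y+.5)/3.5-.5+120)
l=onz(*a(92,171),.118);r=onz(*a(345,171),.118);print((l+r)/2+.042*np.array([np.cos(.162),np.sin(.162),0]))
D=[onz(*a(*q),.062) for q in((38,75),(396,75),(377,464),(60,464))];print(np.mean(D,0))
E
```

```text
foot-x+y [0.411  0.0556 0.0769] [0. 0.]
foot+x+y [0.4919 0.0669 0.0756] [0.0004 0.0004]
rimD [0.3913 0.0736 0.0599] [0.0009 0.0009]
rimC [0.5021 0.0928 0.0599] [0.0006 0.0006]
[0.45572918 0.04049649 0.118     ]
[0.45485498 0.04038835 0.062     ]
```

The underside is at about 76–78 mm, roughly 16 mm above the rim. It is centred within about 1 mm and square with the dish, and the finished carrier hangs at the collar. Handing in.

```bash
python3 -c "
from bench import finish_job
print(finish_job())"
```

```text
the job is handed in; nothing more can be done
None
```

Both carriers were changed over and the job was handed in at about 27 s of the 67 s allowed; no verdict is reported.

**Finished carrier:** I lifted it from the dish, hooked it on the bar about 78 mm along the rail (inside the free part). I then slid it until it pushed on the collar (3.6–7 N along the bar), lowered it until the bar carried it, and let go.
- Wrist pictures just before and after opening the fingers show it did not move along the bar, so the gap to the collar should be no more than about 0.5 mm.
- One picture-based check put the hook 8.6 mm from the collar instead of about 7–7.5 mm. That is within that check's error of 1–2 mm, but close to the 9 mm limit.
- The last side picture shows it hanging there upright.

**Next carrier:** I gripped it across the plate's 30 mm width so the wrist camera stayed clear of the grey cabinet, and carried it over the flask.
- It is held about 15 mm above the dish rim (feet measured at 76–77 mm, rim at 60–62 mm).
- It is about 1 mm off centre and square within about 0.01 rad.
- It is level, with feet heights agreeing to about 1 mm, and the pictures show it clear of the dish.

**Dish and glassware:** The dish measured the same place before and after, within about 1 mm. The flask and beaker look upright and unmoved in the last pictures, but I did not re-measure their positions.

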